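# Put the diffuser in the lamp's filter slide and hold it at the click

### The job

Take the ground-glass diffuser (the filter frame with the round window and the narrow finger lug on top) out of the storage block, stand it upright and fully down in the empty slot of the lamp's filter slide, and let go of it while the slide is still drawn back. Then push the slide in by its knob until you feel the ball click into the notch that sets the diffuser in front of the lamp, without running on past that notch. Finish with the fingers still gripping the knob and the slide held in that notch, as I am about to take the flat-field picture, and leave the other things on the table where they are.

Things in the scene. Friction and masses are not known exactly. Their poses are not given: they have to be found in the camera images.
- bench: Fixed unit on a dark grey 12 mm plate: lamp house, filter slide guide and a small camera head in one row. Origin on the table under the lamp's axis and the slide's centre line. Its x is the way the slide is pushed in, z is up, +y points to the lamp. Grey lamp house 130 x 140 mm, 146 mm high, from y = 60 to 200 mm; black lamp tube, diameter 40 mm, ends at y = 16 mm; black camera head 50 mm wide from y = -62 to -138 mm, top at 99 mm. The plate reaches x = -130 to 130 mm.
- port (a point): The point on the lamp's axis above the slide's centre line, 74 mm above the table; axes as the bench's. The diffuser's window is centred here when the slide is in its notch.
- travel (a joint): How far the filter slide is pushed in along the bench's +x, m: 0 drawn right out, 0.120 at the end stop. A sprung ball in the guide's side drops into two notches: at 0.030 (the slide's steel shutter plate before the lamp) and at 0.100 (the slot before the lamp: the notch wanted). Starts between 0 and 0.045.
- slot (a point): Centre of the floor of the empty slot in the slide's aluminium block, 36 mm above the table; moves with the slide; axes as the bench's. The slot is 52 mm long (x), 9.5 mm wide (y) and 16 mm deep; the block is 64 x 24 mm. The shutter plate (50 mm wide, 4 mm thick, top 100 mm above the table) stands 70 mm farther along +x on the same slide.
- slide: The sliding bar itself, aluminium, 200 mm long (along the bench's x), 34 mm wide, 10 mm thick, carrying knob, slot block and shutter plate. Origin on its underside below the knob; axes as the bench's. It slides with about 1 N; within 3 mm of a notch the ball draws a freed slide in and centres it with 1 to 4 N; pushing on out of a notch takes 5 to 7 N.
- knob (a point): The foot of the upright steel knob near the outer end of the slide, the thing to push by: diameter 16 mm, 50 mm tall, standing on the slide's top face 34 mm above the table, 80 mm from the slot's centre along the bench's -x; axes as the bench's.
- diffuser: Ground-glass diffuser: black frame 50 mm wide (its x), 8 mm thick (its y), 60 mm high, with a round window of 36 mm diameter centred 38 mm up, and on its top edge a central lug 20 mm wide, 8 mm thick, up to 80 mm. Origin at the centre of its underside, z up. Its foot tapers over the lowest 4 mm to 47 x 5 mm. About 70 g. It starts upright in one of the two slots of the storage block. Either face may look at the lamp.
- rack: Fixed white storage block 72 (x) x 100 (y) x 20 mm high, origin at the centre of its underside, z up. Two slots like the slide's, along its x, at y = -30 and +30 mm, floor 4 mm above the table.
- slit_plate: The other plate in the storage block, to be left there: black, 50 mm wide, 8 mm thick, 65 mm high with a half-round top and no lug, and a narrow upright slit. Origin at the centre of its underside.
- objective: Loose steel microscope objective, diameter 29 mm, 54 mm high, standing on the table; to be left alone. Origin at the centre of its underside.
- cleaner: Loose white bottle of lens cleaner with black cap, diameter 38 mm, 85 mm high; to be left alone. Origin at the centre of its underside.

How it is judged (in metres and radians):
On the way:
1. the diffuser stands fully down and upright in the slide's slot, let go, with the slide still drawn back (horizontal distance between diffuser and slot below 0.004 m and z of diffuser in the frame of slot below 0.003 m and angle between diffuser's own z axis and vertical below 0.14 rad and contact force between the fingers and diffuser below 0.2 N and value of joint travel below 0.075 m), for 0.2 s.
At the end, for the whole second after the job is handed in: The knob is between the fingers (grasp point within 14 mm of its axis) and gripped (more than 3 N), the slide rests within 1.8 mm of the notch at 0.100, and the diffuser, untouched, stands upright (within 8 degrees) fully down in the slot (bottom within 3 mm of its floor, 4 mm of its centre) (value of joint travel between 0.0982 and 0.1018 m and velocity of joint travel between -0.005 and 0.005 m/s and contact force between the fingers and slide above 3 N and horizontal distance between the grasp point and knob below 0.014 m and contact force between the fingers and diffuser below 0.2 N and horizontal distance between diffuser and slot below 0.004 m and z of diffuser in the frame of slot below 0.003 m and angle between diffuser's own z axis and vertical below 0.14 rad); the arm keeps its last pose, push and grip.
It fails at once if the slide is run more than 8 mm past the notch (value of joint travel above 0.108 m).
It fails at once if the slit plate is disturbed (distance of slit_plate from where it was at the start of the episode above 0.01 m).
It fails at once if the objective or the bottle is disturbed (distance of any of objective, cleaner from where it was at the start of the episode above 0.015 m).
It also fails if it takes over 64 s, if anything falls off the work surface, if the arm or the gripper's body presses on something with over 40 N, if the wrist force passes 120 N, or if a joint passes its speed limit or range.

### The arm

A 6-joint arm with a two-finger parallel gripper is mounted at the origin on the work surface. World frame = base frame: x ahead of the robot, y to its left, z up, the work surface at z = 0. Lengths are in mm, angles in rad, forces in N, time in s.
With the tool pointing down it reaches from about 350 to 925 mm from the base axis. Payload 6.4 kg.
Tool frame: the origin (TCP) lies at the very end of the fingers, on their centre line; the grasp point (between the pads) lies 19 mm behind it; x points along the fingers, y is the direction in which the jaws open and shut, and the axes are right-handed (so a half turn about x gives the same grasp; the last joint's range is limited). The gripper opens to 85 mm and grips with 20 to 120 N. Pads are 22 mm wide; open, the fingers measure 114 mm over their backs; the gripper's body (76 mm by 85 mm) begins 54 mm behind the grasp point. The pads swing forward as they close: fully open they stand 13 mm farther back than shut.
Start: joints at [-1.423, 0.245, 1.558, -0, 1.339, -0.174], TCP at [205.583, -616.644, 231.29] pointing down, gripper open.
Joint ranges: [-3.13, 3.13], [-1.02, 2.26], [0.13, 2.54], [-0.95, 4.09], [0.21, 2.88], [-2.74, 2.74]. Speed limits (rad/s): [2.57, 2.57, 3.14, 3.14, 3.14, 3.14].

### API

Orientations are given as a rotation vector (axis times angle).
In Python, from plant import r gives the robot as it stands.
- The arm moves only by the tool play_rows, never from a script. Its argument "moves" is a list of rows, each an object of numbers: "hand": the finger opening in mm, from 0 to 85.4; "dx", "dy", "dz": the shift along the tool's x, y, z scaled (see below); "rx", "ry", "rz": the turn, a rotation vector about the tool's x, y, z scaled (see below). In form: [{"hand": .., "dx": .., "dy": .., "dz": .., "rx": .., "ry": .., "rz": ..}, ...]. A call has exactly 5 rows; each row shifts and turns the commanded pose from where the row before left it, along the tool's axes as they then stand; what a row does not reach is not made up. The controller multiplies each number of a shift by 12 cm and each number of a turn by 180 degrees. A row lasts 1/10 s, in which the tool goes at most 50 mm and 8.59 degrees, less where a joint would pass 70% of its speed; a pose out of reach is approached as far as the arm can. A call with a number of a shift or a turn outside -1 to 1 is refused whole. A call with a gripper value outside its range is refused whole. The fingers move at their own pace and stop on an object; "grip_force" is the grip in N (left out, the last holds). Time passes only in rows, so rows that do not move let the fingers close, or fill a call up. It gives the time, the measured TCP pose, the force and the opening at its end, in the units of the state.
- r.sense(): the state, without advancing time (a new reading comes with each control period).
- r.grab_frame(name): name is "scene" or "side" or "wrist"; returns a dict with "frame" (400x640x3 uint8, blue, green, red), "vertical_fov" (degrees; the focal length in pixels is half the picture's height over the tangent of half this angle, whatever the lens; pixels are square), "cx", "cy" (the principal point, pixels), "R" (3x3) and "t" (3): a world point X has camera coordinates R X + t; the wrist camera has in their place "mount" (4x4, takes a point from camera to tool coordinates, whose origin is the TCP and whose axes are the tool frame's). Camera axes: x right, y down, z forward; pixel columns grow to the right and rows downward; lengths in mm; the calibration is good to about 2 mm. A picture is of the moment at which its call begins: read the wrist's pose just before it. There is no depth.
- r.sign_off(): hands the job in, once; it reports no verdict.
Trained networks look in the newest picture that a camera, given by its name, has taken for a name from the list of things; names that differ only in an ending like _2 or _b are one class to them, and where a whole thing is asked for, a point or a joint stands for the part that bears it (a point fixed in the world has none). Each returns a list of dicts, best first, with "p" (0 to 1); they miss things now and then, are a little off and sometimes report something else, mostly with a low value. They report only what shows in the picture. A call takes as long as a camera call.
- r.look_for(camera, name): "xy" ([column, row] in pixels, amid what is visible of it).
The state is a dict: "clock": time; "joint_positions": joint angles; "qvel": joint speeds; "joint_efforts": joint torques, N m; "ee_pos": TCP position; "eef_rot": TCP orientation; "force": force on the tool from outside, world axes, zero at the start; "torque": the same for the moment, N m; "width": finger opening in mm.
Only numpy, scipy, OpenCV 4.12 (cv2) and the standard library are available. Lean on these libraries where they do the work, as an engineer would, in place of code of your own. Each camera call takes 0.05 s, during which the arm holds its last target.

## Working session

There is one attempt and no reset: what is moved stays moved. The work goes in short steps, Python scripts to look and compute and a tool call to move; the robot and the scene stay as the last step left them, time stands still between calls to the robot, and variables do not carry over. Pictures are saved under pics/ and viewed, and the job is handed in when it is done.

Besides the shell and the picture viewer there is one more tool, called after "Request:" by a JSON object that holds its "method" and its "body", one argument or row to a line. play_rows: Moves the arm, as the interface text tells. Its arguments: {"type":"object","properties":{"moves":{"type":"array"},"grip_force":{"type":"number"}},"required":["moves"]}

```bash
ls; mkdir -p pics; cat > h.py <<'E'
import numpy as np, cv2
from plant import r
def snap(n,fn=None):
    d=r.grab_frame(n)
    if fn: cv2.imwrite('pics/'+fn,d['frame'])
    return d
def proj(d,X):
    X=np.atleast_2d(X); c=X@np.array(d['R']).T+np.array(d['t']).ravel()
    f=200/np.tan(np.radians(d['vertical_fov'])/2)
    return np.c_[d['cx']+f*c[:,0]/c[:,2],d['cy']+f*c[:,1]/c[:,2]]
def ray(d,p):
    f=200/np.tan(np.radians(d['vertical_fov'])/2); R=np.array(d['R'])
    v=R.T@np.array([(p[0]-d['cx'])/f,(p[1]-d['cy'])/f,1]); o=-R.T@np.array(d['t']).ravel()
    return o,v
def atz(d,p,z):
    o,v=ray(d,p); return o+v*(z-o[2])/v[2]
E
python3 - <<'E'
from h import *
s=r.sense();print(s)
for c in('scene','side','wrist'):
    d=snap(c,c+'0.png')
    print(c,{k:np.round(v,3).tolist() for k,v in d.items() if k!='frame'})
    for n in('bench','knob','slot','slide','diffuser','rack','slit_plate','objective','cleaner'):
        print(n,[(np.round(q['xy']).tolist(),round(q['p'],2)) for q in r.look_for(c,n)][:3])
print(r.sense()['clock'])
E
```

```text
pics
{'clock': 0.0, 'joint_positions': array([-1.42311484e+00,  2.45811611e-01,  1.55903218e+00, -1.64390844e-05,
        1.33867840e+00, -1.74133151e-01]), 'qvel': array([-7.10662395e-05,  2.84809398e-04, -8.37757075e-04,  1.44522711e-03,
        7.28977430e-04, -1.78201726e-03]), 'joint_efforts': array([ 9.29267226e-04, -4.29507029e+01, -3.26130652e+01, -1.30645740e-04,
        5.28559976e-03,  5.42332685e-07]), 'ee_pos': array([ 205.48506056, -616.07423155,  230.17212277]), 'eef_rot': array([ 2.04825379,  0.33445757, -2.04823403]), 'force': array([-0.15377082,  0.30312028, -0.72827565]), 'torque': array([0.04947555, 0.05936935, 0.03290211]), 'width': 85.28368842844588}
scene {'vertical_fov': 46.073, 'cx': 320.649, 'cy': 210.268, 'R': [[0.854, 0.519, 0.012], [0.322, -0.511, -0.797], [-0.408, 0.685, -0.604]], 't': [-464.628, -132.633, 1357.159]}
bench [([390.0, 210.0], 0.63)]
knob [([376.0, 199.0], 0.93)]
slot [([375.0, 198.0], 0.83)]
slide [([378.0, 203.0], 0.98)]
diffuser [([250.0, 280.0], 0.83)]
rack [([240.0, 307.0], 0.87)]
slit_plate [([225.0, 297.0], 0.86)]
objective [([222.0, 299.0], 0.7), ([292.0, 353.0], 0.64)]
cleaner [([342.0, 141.0], 0.5)]
side {'vertical_fov': 53.274, 'cx': 316.559, 'cy': 199.457, 'R': [[-0.872, -0.49, 0.022], [-0.327, 0.547, -0.771], [0.365, -0.679, -0.637]], 't': [465.509, 245.565, 825.583]}
bench [([242.0, 241.0], 0.83)]
knob [([284.0, 232.0], 0.63)]
slot [([283.0, 232.0], 0.61)]
slide [([279.0, 232.0], 0.55)]
diffuser [([357.0, 158.0], 0.57)]
rack [([364.0, 172.0], 0.62)]
slit_plate [([373.0, 159.0], 0.46)]
objective [([325.0, 142.0], 0.59)]
cleaner [([280.0, 357.0], 0.88)]
wrist {'vertical_fov': 64.382, 'cx': 320.333, 'cy': 203.142, 'mount': [[0.0, -0.319, 0.948, -141.937], [1.0, -0.001, -0.001, 0.97], [0.001, 0.948, 0.319, -82.915], [0.0, 0.0, 0.0, 1.0]]}
bench []
knob []
slot []
slide []
diffuser []
rack []
slit_plate []
objective []
cleaner []
1.5
```

View pics/scene0.png

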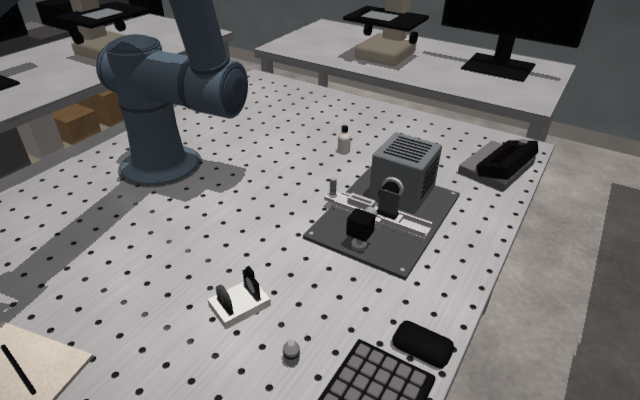

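View pics/side0.png

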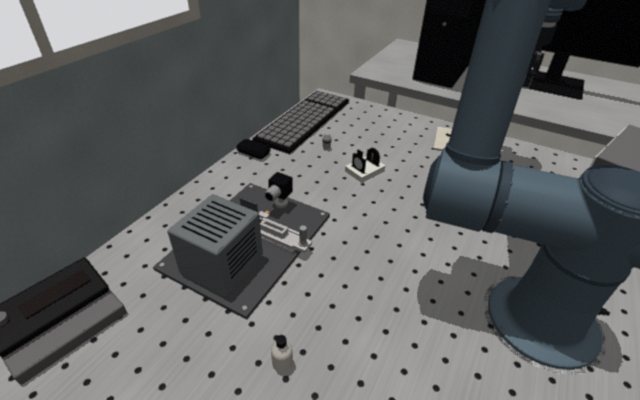

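View pics/wrist0.png

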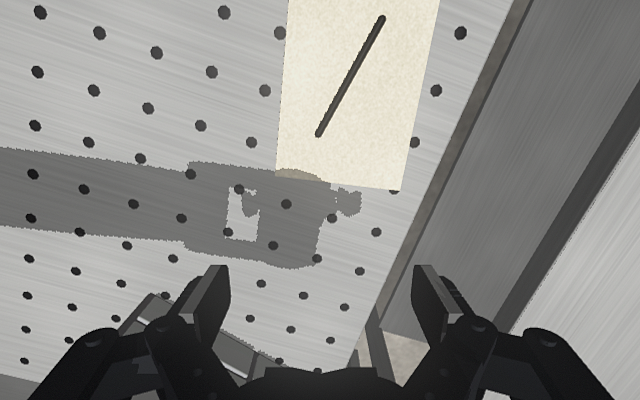

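```bash
python3 - <<'E'
import cv2
a=cv2.imread('pics/scene0.png');b=cv2.imread('pics/side0.png')
cv2.imwrite('pics/c1.png',cv2.resize(a[125:275,300:465],None,fx=4.8,fy=4,interpolation=2)) 
cv2.imwrite('pics/c2.png',cv2.resize(a[260:365,200:310],None,fx=5,fy=5,interpolation=2))
cv2.imwrite('pics/c3.png',cv2.resize(b[130:320,150:400],None,fx=3,fy=3,interpolation=2))
E
```

```text
(no output)
```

View pics/c1.png

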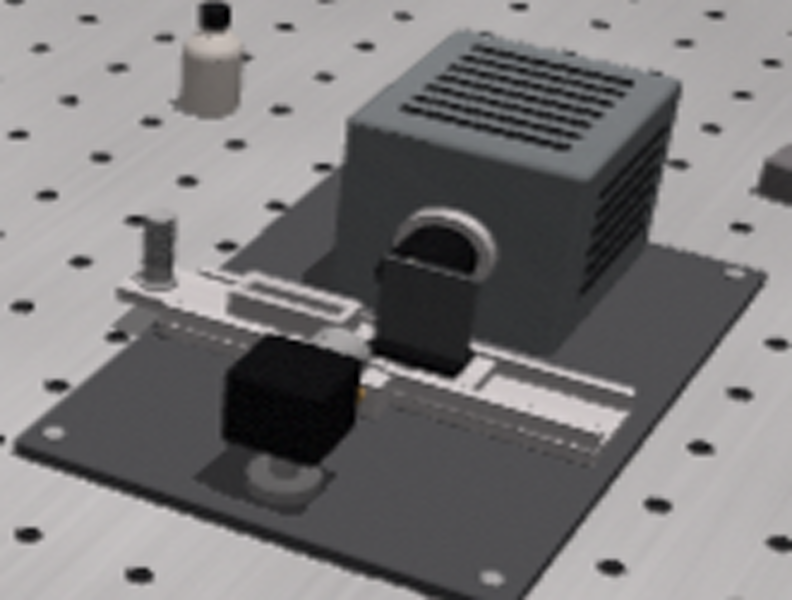

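View pics/c2.png

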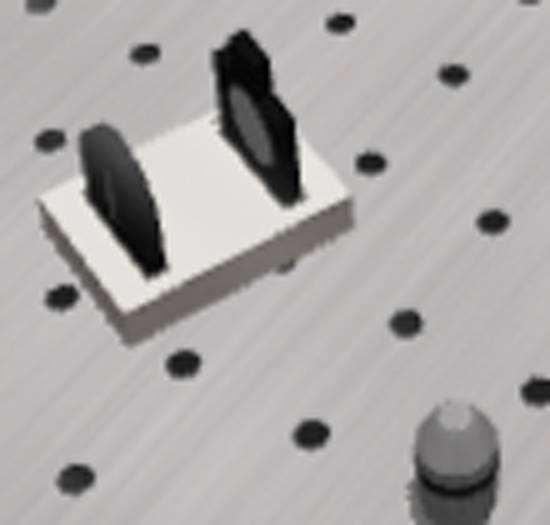

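View pics/c3.png

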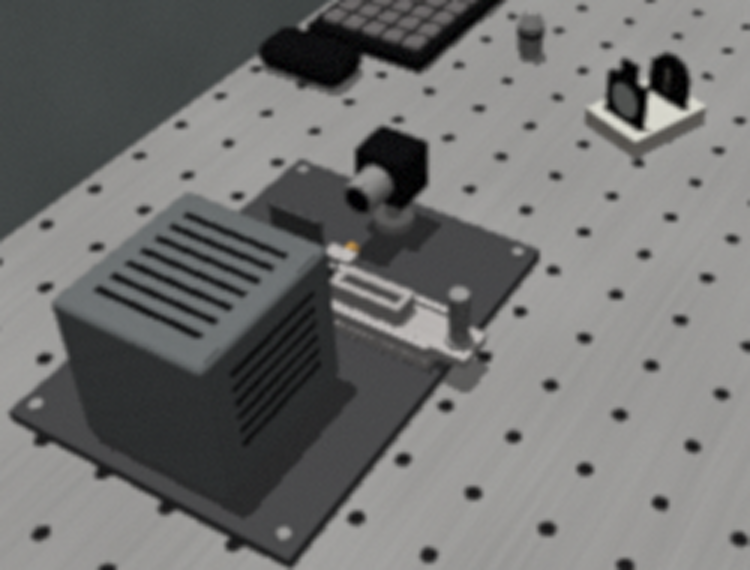

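```bash
cat > fit.py <<'E'
from h import *
from scipy.optimize import least_squares
def fit(obs,x0,nx=0):
    def res(p):
        c,s=np.cos(p[2]),np.sin(p[2]); out=[]
        for d,P,u in obs:
            P=P(p) if callable(P) else P
            X=[p[0]+c*P[0]-s*P[1],p[1]+s*P[0]+c*P[1],P[2]]
            out+=list(proj(d,X)[0]-u)
        return np.array(out)
    q=least_squares(res,x0,loss='soft_l1'); return q.x,res(q.x)
E
python3 - <<'E'
from fit import *
A=snap('scene');B=snap('side')
a=lambda u,v:np.array([300+u/4.8,125+v/4]); b=lambda u,v:np.array([150+u/3,130+v/3]); c=lambda u,v:np.array([200+u/5,260+v/5])
k84=lambda p:(p[3],0,84)
k34=lambda p:(p[3],0,34)
obs=[(A,(65,60,146),a(587,180)),(A,(-65,60,146),a(350,122)),(A,(-65,200,146),a(470,30)),(A,(65,200,146),a(680,88)),
(A,k84,a(160,215)),(A,k34,a(158,285)),
(B,(65,60,146),b(187,195)) ,(B,(-65,60,146),b(325,255)),(B,(-65,200,146),b(203,372)),(B,(65,200,146),b(57,303)),
(B,k84,b(459,293))]
x0=atz(A,a(400,330),30)
p,e=fit(obs,[x0[0],x0[1],0.2,-150]);print('bench',p,e.round(1), 'travel',p[3]+180)
obs=[(A,(-36,-50,20),c(130,315)),(A,(36,-50,20),c(350,200)),(A,(36,50,20),c(215,115)),(A,(-36,50,20),c(40,203))]
for y in (0,1.57,3.14,-1.57):
    x0=atz(A,c(195,210),20); q,e=fit(obs,[x0[0],x0[1],y]);print('rack',q,e.round(1))
# raw corners
for o in obs: print(atz(A,o[2],20).round(1))
print('lug',atz(A,c(240,38),84), 'slit top',atz(A,c(97,128),69), 'obj',atz(A,c(455,490),10),'clean',atz(A,a(210,100),5))
for n,z in(('diffuser',60),('objective',40),('cleaner',50),('rack',20)):
  print(n,[(atz(B,q['xy'],z).round(),q['p']) for q in r.look_for('side',n)][:1])
E
```

```text
bench [ 6.56303103e+02  9.43185248e+01  1.84200172e-02 -1.34046950e+02] [-0.2 -1.7 -2.1 -2.2 -4.1 -2.4  0.2 -4.1 -0.3 -0.4 -0.5 -1.3 -1.1 -3.3
  1.2 -4.3 -0.7 -0.5 -3.8 -1.3 -1.  -1.5] travel 45.95305005165298
rack [ 535.82486214 -297.22134482  152.12001256] [13.1  1.6 -0.9  4.1 -4.8 -5.5  0.6 -5. ]
rack [ 535.82494549 -297.22138647    1.32357215] [13.2  1.6 -0.9  4.1 -4.8 -5.5  0.6 -5. ]
rack [ 535.82488034 -297.22135758 -614.42859374] [13.1  1.6 -0.9  4.1 -4.8 -5.5  0.6 -5. ]
rack [ 527.25194878 -300.54579136   -1.56851372] [  0.4 -44.7 -67.7   0.8  -0.4  39.1  57.7  -3.1]
[ 552.4 -354.4   20. ]
[ 588.3 -265.2   20. ]
[ 514.5 -257.1   20. ]
[ 486.4 -330.5   20. ]
lug [ 540.74247885 -265.76765286   84.        ] slit top [ 514.67010515 -320.85351321   69.        ] obj [ 694.04513896 -348.10663619   10.        ] clean [412.69223279 350.3569683    5.        ]
diffuser [(array([ 538., -244.,   60.]), 0.57)]
objective [(array([ 676., -309.,   40.]), 0.63)]
cleaner [(array([404., 355.,  50.]), 0.74)]
rack [(array([ 513., -268.,   20.]), 0.64)]
```

```bash
cat >> h.py <<'E'
from scipy.spatial.transform import Rotation as Ro
def plan(pos,az,s=None):
    """pos TCP target, az: world azimuth (deg) of tool y; tool x down. returns total shift in current tool axes/120mm and turn"""
    s=s or r.sense(); R=Ro.from_rotvec(s['eef_rot']).as_matrix()
    x=np.array([0,0,-1.]);y=np.array([np.cos(np.radians(az)),np.sin(np.radians(az)),0]);
    T=np.c_[x,y,np.cross(x,y)]
    w=Ro.from_matrix(R.T@T).as_rotvec()/np.pi
    d=np.array(pos)-s['ee_pos']
    print('R',R.round(3).tolist()); print('shift/120 in cur axes',(R.T@d/120).round(3),'|d|',np.linalg.norm(d).round(1),'turn/180',w.round(4), 'shift in final axes',(T.T@d/120).round(3))
E
python3 - <<'E'
from h import *
for az in (64.7,64.7-180): plan([530,-290,230],az)
E
```

```text
R [[0.0, 0.316, -0.949], [-0.0, -0.949, -0.316], [-1.0, 0.0, -0.0]]
shift/120 in cur axes [ 0.011 -1.727 -3.426] |d| 460.4 turn/180 [-0.757  0.    -0.   ] shift in final axes [0.011 3.616 1.281]
R [[0.0, 0.316, -0.949], [-0.0, -0.949, -0.316], [-1.0, 0.0, -0.0]]
shift/120 in cur axes [ 0.011 -1.727 -3.426] |d| 460.4 turn/180 [ 0.243 -0.    -0.   ] shift in final axes [ 0.011 -3.616 -1.281]
```

Request:
{"method": "play_rows", "body": {
  "moves": [
    {"hand": 60,"dx": 0,"dy": -0.17,"dz": -0.34,"rx": 0,"ry": 0,"rz": 0},
    {"hand": 60,"dx": 0,"dy": -0.17,"dz": -0.34,"rx": 0,"ry": 0,"rz": 0},
    {"hand": 60,"dx": 0,"dy": -0.17,"dz": -0.34,"rx": 0,"ry": 0,"rz": 0},
    {"hand": 60,"dx": 0,"dy": -0.17,"dz": -0.34,"rx": 0,"ry": 0,"rz": 0},
    {"hand": 60,"dx": 0,"dy": -0.17,"dz": -0.34,"rx": 0,"ry": 0,"rz": 0}
  ],
  "grip_force": 40
}}

```text
clock: 2.3
ee_pos: [367.9, -454.0, 231.5]
eef_rot: [2.048, 0.332, -2.047]
force: [0.5, -0.2, -0.0]
width: 60.1
```

Request:
{"method": "play_rows", "body": {
  "moves": [
    {"hand": 60,"dx": 0,"dy": -0.17,"dz": -0.34,"rx": 0,"ry": 0,"rz": 0},
    {"hand": 60,"dx": 0,"dy": -0.17,"dz": -0.34,"rx": 0,"ry": 0,"rz": 0},
    {"hand": 60,"dx": 0,"dy": -0.17,"dz": -0.34,"rx": 0,"ry": 0,"rz": 0},
    {"hand": 60,"dx": 0,"dy": -0.17,"dz": -0.34,"rx": 0,"ry": 0,"rz": 0},
    {"hand": 60,"dx": 0,"dy": -0.17,"dz": -0.34,"rx": 0.046,"ry": 0,"rz": 0}
  ]
}}

```text
clock: 2.8
ee_pos: [529.0, -292.9, 231.6]
eef_rot: [2.13, 0.187, -2.129]
force: [-0.3, -0.7, 0.9]
width: 59.9
```

Request:
{"method": "play_rows", "body": {
  "moves": [
    {"hand": 60,"dx": 0,"dy": 0,"dz": 0,"rx": 0.047,"ry": 0,"rz": 0},
    {"hand": 60,"dx": 0,"dy": 0,"dz": 0,"rx": 0.047,"ry": 0,"rz": 0},
    {"hand": 60,"dx": 0,"dy": 0,"dz": 0,"rx": 0.047,"ry": 0,"rz": 0},
    {"hand": 60,"dx": 0,"dy": 0,"dz": 0,"rx": 0.047,"ry": 0,"rz": 0},
    {"hand": 60,"dx": 0,"dy": 0,"dz": 0,"rx": 0,"ry": 0,"rz": 0}
  ]
}}

```text
clock: 3.3
ee_pos: [527.9, -294.3, 231.3]
eef_rot: [-1.995, 0.416, 1.995]
force: [0.3, 0.1, 0.2]
width: 60.3
```

```bash
cat >> h.py <<'E'
def wsnap(fn=None):
    s=r.sense(); d=r.grab_frame('wrist')
    if fn: cv2.imwrite('pics/'+fn,d['frame'])
    T=np.eye(4);T[:3,:3]=Ro.from_rotvec(s['eef_rot']).as_matrix();T[:3,3]=s['ee_pos']
    M=np.linalg.inv(T@np.array(d['mount'])); d['R']=M[:3,:3];d['t']=M[:3,3]
    return d,s
E
python3 - <<'E'
from h import *
d,s=wsnap('w1.png'); print(s['clock'],s['ee_pos'].round(1),s['force'].round(1),s['width']); plan([541,-266,150],-115.3,s)
E
```

```text
3.3 [ 527.9 -294.3  231.3] [0.3 0.1 0.2] 60.2900472723141
R [[0.0, -0.4, -0.916], [-0.0, -0.916, 0.4], [-1.0, 0.0, -0.0]]
shift/120 in cur axes [ 0.678 -0.26  -0.006] |d| 87.1 turn/180 [ 0.0096 -0.     -0.    ] shift in final axes [ 0.678 -0.26   0.002]
```

View pics/w1.png

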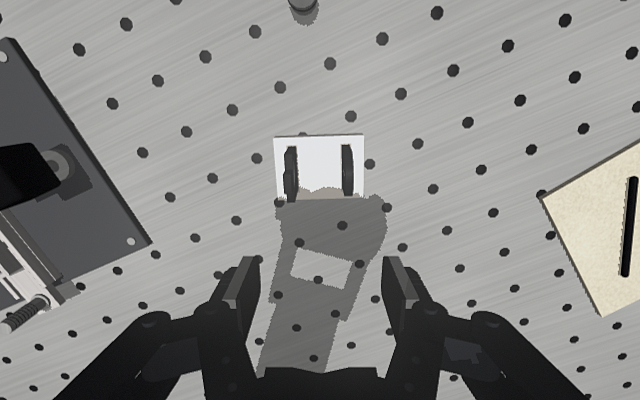

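```bash
python3 - <<'E'
import cv2
a=cv2.imread('pics/w1.png')
cv2.imwrite('pics/w1c.png',cv2.resize(a[120:215,260:380],None,fx=6,fy=6,interpolation=2))
E
```

```text
(no output)
```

View pics/w1c.png

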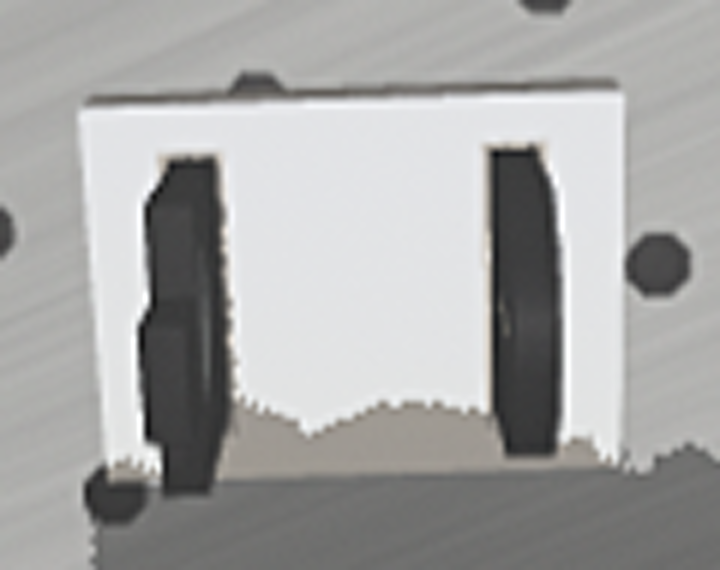

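```bash
python3 - <<'E'
from fit import *
s=r.sense(); d,s=wsnap()
c=lambda u,v:np.array([260+u/6,120+v/6])
for n,p,z in(('TL',(80,106),20),('TR',(622,92),20),('BR',(613,467),20),('BL',(107,480),20),('lug a',(140,322),84),('lug b',(192,318),84),('lug c',(148,443),84),('lug d',(197,440),84),('lug centre',(168,381),84),('slotfarL',(160,155),20),('slotfarR',(220,155),20)):
    print(n,atz(d,c(*p),z).round(1))
C=[(d,(36,50,20),c(80,106)),(d,(36,-50,20),c(622,92)),(d,(-36,-50,20),c(613,467)),(d,(-36,50,20),c(107,480))]
q,e=fit(C,[530,-295,-.45]);print(q,np.degrees(q[2]),e.round(1))
co,si=np.cos(q[2]),np.sin(q[2])
print('diffuser',q[0]-si*30,q[1]+co*30, 'slit',q[0]+si*30,q[1]-co*30)
E
```

```text
TL [ 585.1 -263.1   20. ]
TR [ 547.9 -355.    20. ]
BR [ 481.5 -327.6   20. ]
BL [ 518.4 -236.2   20. ]
lug a [ 555.1 -268.8   84. ]
lug b [ 552.5 -276.4   84. ]
lug c [ 536.9 -261.4   84. ]
lug d [ 534.2 -268.8   84. ]
lug centre [ 544.8 -268.7   84. ]
slotfarL [ 571.2 -272.7   20. ]
slotfarR [ 566.8 -282.9   20. ]
[ 5.33181124e+02 -2.95469693e+02 -3.84874091e-01] -22.051661034503873 [-0.5 -0.   0.4 -0.   0.7  0.1 -0.5  0. ]
diffuser 544.444396861721 -267.6643217953731 slit 521.9178503943293 -323.2750645008292
```

```bash
python3 - <<'E'
from h import *
plan([544.5,-268,53],-112.05)
E
```

```text
R [[0.0, -0.398, -0.918], [-0.0, -0.918, 0.398], [-1.0, 0.0, -0.0]]
shift/120 in cur axes [ 1.486 -0.257 -0.04 ] |d| 181.1 turn/180 [-0.0077 -0.     -0.    ] shift in final axes [ 1.486 -0.256 -0.046]
```

Request:
{"method": "play_rows", "body": {
  "moves": [
    {"hand": 42,"dx": 0,"dy": -0.257,"dz": -0.04,"rx": -0.0077,"ry": 0,"rz": 0},
    {"hand": 42,"dx": 0.3,"dy": 0,"dz": 0,"rx": 0,"ry": 0,"rz": 0},
    {"hand": 42,"dx": 0.35,"dy": 0,"dz": 0,"rx": 0,"ry": 0,"rz": 0},
    {"hand": 42,"dx": 0.25,"dy": 0,"dz": 0,"rx": 0,"ry": 0,"rz": 0},
    {"hand": 42,"dx": 0,"dy": 0,"dz": 0,"rx": 0,"ry": 0,"rz": 0}
  ]
}}

```text
clock: 3.9
ee_pos: [541.6, -265.8, 118.1]
eef_rot: [-1.999, 0.388, 2.018]
force: [-0.6, 0.6, -1.1]
width: 42.0
```

```bash
python3 - <<'E'
from h import *
d,s=wsnap('w2.png'); plan([544.5,-268,53],-112.05,s); print(s['ee_pos'])
print(s['width'])
for X in ([544.5,-268,84],[544.5-9.3,-268+3.75,84],[544.5+9.3,-268-3.75,84]): print(proj(d,X))
E
```

```text
R [[-0.008, -0.376, -0.926], [0.006, -0.927, 0.376], [-1.0, -0.003, 0.01]]
shift/120 in cur axes [ 0.542  0.009 -0.035] |d| 65.2 turn/180 [-0.0003  0.0031  0.0008] shift in final axes [ 0.542  0.008 -0.029]
[ 541.57332956 -265.82702783  118.0520205 ]
42.046483026669804
[[321.79048168 234.68580077]]
[[321.82225115 249.54716389]]
[[321.75760234 219.30525348]]
```

View pics/w2.png

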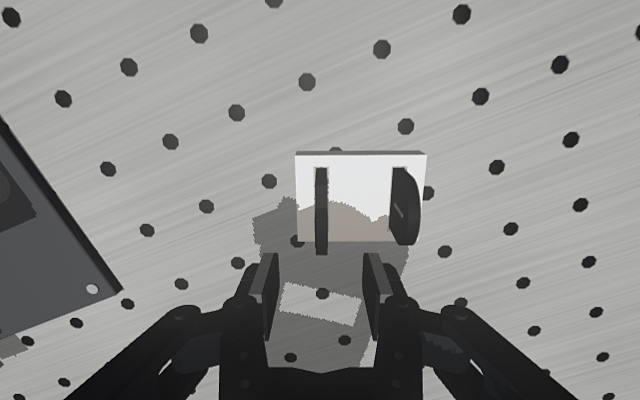

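Request:
{"method": "play_rows", "body": {
  "moves": [
    {"hand": 42,"dx": 0.2,"dy": 0,"dz": -0.015,"rx": 0,"ry": 0,"rz": 0},
    {"hand": 42,"dx": 0.2,"dy": 0,"dz": 0,"rx": 0,"ry": 0,"rz": 0},
    {"hand": 42,"dx": 0.14,"dy": 0,"dz": 0,"rx": 0,"ry": 0,"rz": 0},
    {"hand": 42,"dx": 0,"dy": 0,"dz": 0,"rx": 0,"ry": 0,"rz": 0},
    {"hand": 42,"dx": 0,"dy": 0,"dz": 0,"rx": 0,"ry": 0,"rz": 0}
  ]
}}

```text
clock: 4.45
ee_pos: [547.1, -269.3, 59.9]
eef_rot: [-2.011, 0.395, 2.008]
force: [-0.5, -0.7, -0.6]
width: 42.1
```

```bash
python3 - <<'E'
from h import *
d,s=wsnap('w3.png'); plan([544.5,-268,53],-112.05,s); print(s['ee_pos'],s['force'])
E
```

```text
R [[0.002, -0.378, -0.926], [-0.001, -0.926, 0.378], [-1.0, 0.0, -0.002]]
shift/120 in cur axes [ 0.057 -0.002  0.024] |d| 7.5 turn/180 [-0.0008 -0.0006 -0.0002] shift in final axes [ 0.057 -0.002  0.024]
[ 547.05553997 -269.34780134   59.89181856] [-0.53841635 -0.73419541 -0.5991445 ]
```

View pics/w3.png

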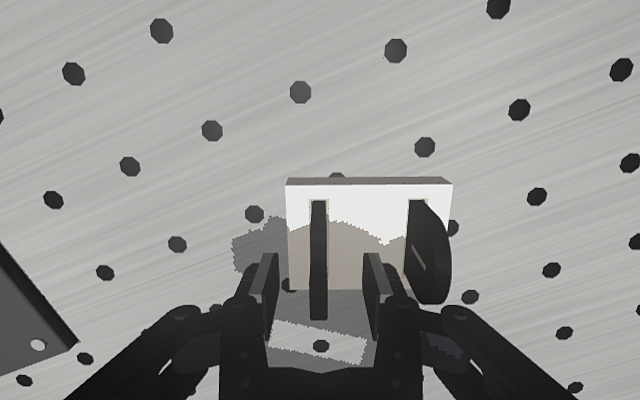

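Request:
{"method": "play_rows", "body": {
  "moves": [
    {"hand": 42,"dx": 0.05,"dy": -0.002,"dz": 0.02,"rx": 0,"ry": 0,"rz": 0},
    {"hand": 0,"dx": 0,"dy": 0,"dz": 0,"rx": 0,"ry": 0,"rz": 0},
    {"hand": 0,"dx": 0,"dy": 0,"dz": 0,"rx": 0,"ry": 0,"rz": 0},
    {"hand": 0,"dx": 0,"dy": 0,"dz": 0,"rx": 0,"ry": 0,"rz": 0},
    {"hand": 0,"dx": 0,"dy": 0,"dz": 0,"rx": 0,"ry": 0,"rz": 0}
  ],
  "grip_force": 40
}}

```text
clock: 5.0
ee_pos: [544.3, -267.7, 52.8]
eef_rot: [-2.009, 0.395, 2.009]
force: [-0.0, 0.6, 0.8]
width: 7.2
```

Request:
{"method": "play_rows", "body": {
  "moves": [
    {"hand": 0,"dx": -0.15,"dy": 0,"dz": 0,"rx": 0,"ry": 0,"rz": 0},
    {"hand": 0,"dx": -0.2,"dy": 0,"dz": 0,"rx": 0,"ry": 0,"rz": 0},
    {"hand": 0,"dx": -0.3,"dy": 0,"dz": 0,"rx": 0,"ry": 0,"rz": 0},
    {"hand": 0,"dx": -0.35,"dy": 0,"dz": 0,"rx": 0,"ry": 0,"rz": 0},
    {"hand": 0,"dx": -0.15,"dy": 0,"dz": 0,"rx": 0,"ry": 0,"rz": 0}
  ]
}}

```text
clock: 5.5
ee_pos: [545.7, -268.7, 195.2]
eef_rot: [-2.016, 0.398, 2.004]
force: [1.1, -0.3, -0.6]
width: 7.4
```

```bash
python3 - <<'E'
from h import *
d,s=wsnap('w4.png'); print(s['width'],s['force'])
D=snap('scene','s4.png')
f=D['frame'][100:300,260:480]; cv2.imwrite('pics/s4c.png',cv2.resize(f,None,fx=3.6,fy=3,interpolation=2))
for az in (-89,91): plan([580,80,190],az,s)
E
```

```text
7.355812660487137 [ 1.14520048 -0.2781543  -0.55313217]
R [[0.005, -0.378, -0.926], [-0.004, -0.926, 0.378], [-1.0, 0.002, -0.006]]
shift/120 in cur axes [ 0.033 -2.798  0.834] |d| 350.4 turn/180 [-0.129  -0.0019 -0.0009] shift in final axes [ 0.043 -2.901 -0.337]
R [[0.005, -0.378, -0.926], [-0.004, -0.926, 0.378], [-1.0, 0.002, -0.006]]
shift/120 in cur axes [ 0.033 -2.798  0.834] |d| 350.4 turn/180 [ 0.871  -0.0013  0.0026] shift in final axes [0.043 2.901 0.337]
```

View pics/w4.png

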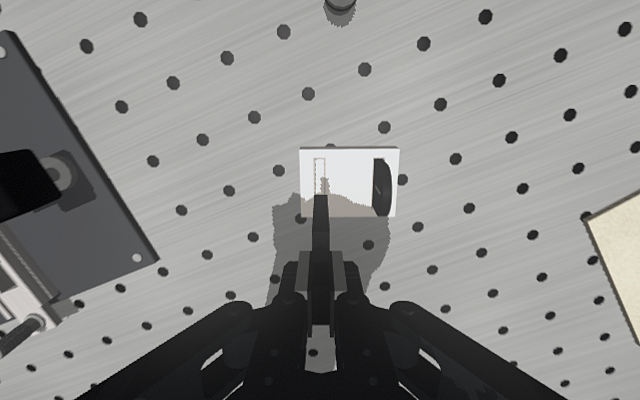

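```bash
python3 - <<'E'
from h import *
plan([510,92,225],-89)
E
```

```text
R [[0.006, -0.378, -0.926], [-0.004, -0.926, 0.378], [-1.0, 0.002, -0.007]]
shift/120 in cur axes [-0.269 -2.67   1.412] |d| 363.9 turn/180 [-0.1289 -0.0021 -0.001 ] shift in final axes [-0.254 -3.012  0.247]
```

View pics/s4c.png

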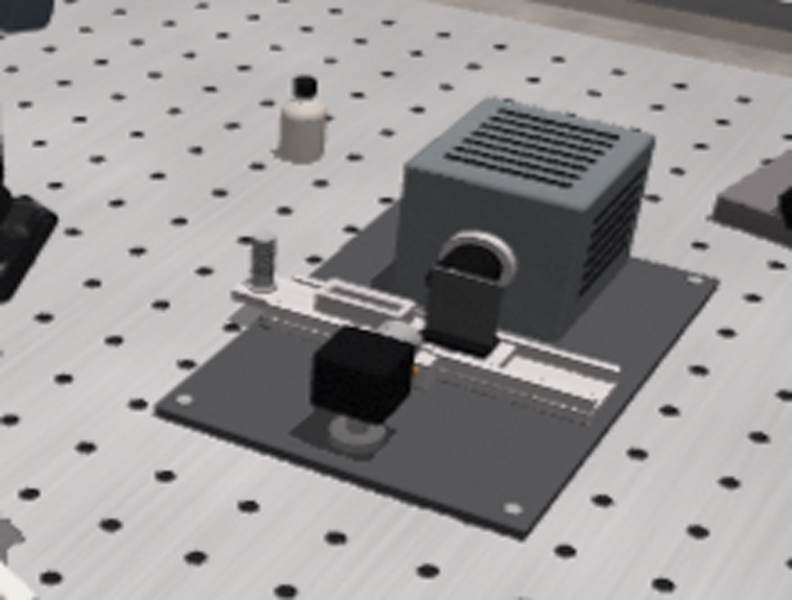

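10 rows: translate, then turn at the end.

Request:
{"method": "play_rows", "body": {
  "moves": [
    {"hand": 0,"dx": -0.06,"dy": -0.15,"dz": 0.08,"rx": 0,"ry": 0,"rz": 0},
    {"hand": 0,"dx": -0.06,"dy": -0.28,"dz": 0.15,"rx": 0,"ry": 0,"rz": 0},
    {"hand": 0,"dx": -0.06,"dy": -0.32,"dz": 0.17,"rx": 0,"ry": 0,"rz": 0},
    {"hand": 0,"dx": -0.06,"dy": -0.32,"dz": 0.17,"rx": 0,"ry": 0,"rz": 0},
    {"hand": 0,"dx": -0.03,"dy": -0.32,"dz": 0.17,"rx": 0,"ry": 0,"rz": 0}
  ]
}}

```text
clock: 6.1
ee_pos: [523.9, -77.9, 221.3]
eef_rot: [-2.006, 0.394, 2.011]
force: [0.9, 0.6, 0.4]
width: 7.6
```

Request:
{"method": "play_rows", "body": {
  "moves": [
    {"hand": 0,"dx": 0,"dy": -0.32,"dz": 0.17,"rx": 0,"ry": 0,"rz": 0},
    {"hand": 0,"dx": 0,"dy": -0.32,"dz": 0.17,"rx": 0,"ry": 0,"rz": 0},
    {"hand": 0,"dx": 0,"dy": -0.32,"dz": 0.17,"rx": 0,"ry": 0,"rz": 0},
    {"hand": 0,"dx": 0,"dy": -0.32,"dz": 0.17,"rx": -0.043,"ry": 0,"rz": 0},
    {"hand": 0,"dx": 0,"dy": 0,"dz": 0,"rx": -0.043,"ry": 0,"rz": 0}
  ]
}}

```text
clock: 6.6
ee_pos: [505.4, 97.6, 220.5]
eef_rot: [-2.162, 0.114, 2.171]
force: [0.9, -1.5, -0.3]
width: 7.4
```

Request:
{"method": "play_rows", "body": {
  "moves": [
    {"hand": 0,"dx": 0,"dy": 0,"dz": 0,"rx": -0.043,"ry": 0,"rz": 0},
    {"hand": 0,"dx": 0,"dy": 0,"dz": 0,"rx": 0,"ry": 0,"rz": 0},
    {"hand": 0,"dx": 0,"dy": 0,"dz": 0,"rx": 0,"ry": 0,"rz": 0},
    {"hand": 0,"dx": 0,"dy": 0,"dz": 0,"rx": 0,"ry": 0,"rz": 0},
    {"hand": 0,"dx": 0,"dy": 0,"dz": 0,"rx": 0,"ry": 0,"rz": 0}
  ]
}}

```text
clock: 7.1
ee_pos: [507.5, 93.1, 222.5]
eef_rot: [2.213, 0.017, -2.214]
force: [-0.5, -0.3, -1.2]
width: 7.6
```

```bash
python3 - <<'E'
from h import *
d,s=wsnap('w5.png'); print(s['width'],s['force'],s['ee_pos'],s['qvel'].round(3),s['joint_positions'].round(2)); plan([600,92,190],-89,s)
np.save('d5.npy',np.r_[np.array(d['R']).ravel(),np.array(d['t']).ravel()])
E
```

```text
7.612882964064962 [-0.54441218 -0.27589127 -1.15871604] [507.45621909  93.138348   222.52189221] [ 0.002 -0.005 -0.004  0.001  0.001 -0.006] [-0.04 -0.06  1.91  0.    1.3   1.52]
R [[-0.001, 0.016, -1.0], [0.0, -1.0, -0.016], [-1.0, -0.0, 0.001]]
shift/120 in cur axes [ 0.271  0.022 -0.771] |d| 98.1 turn/180 [-0.0006  0.0002  0.    ] shift in final axes [ 0.271  0.023 -0.771]
```

View pics/w5.png

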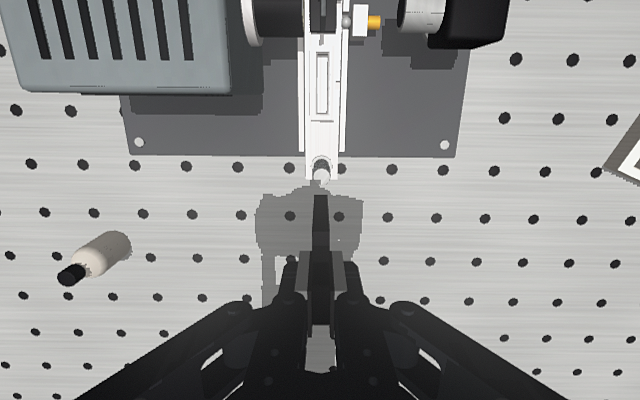

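```bash
python3 - <<'E'
import cv2
a=cv2.imread('pics/w5.png')
cv2.imwrite('pics/w5c.png',cv2.resize(a[20:190,270:390],None,fx=6,fy=3.5,interpolation=2))
cv2.imwrite('pics/w5d.png',cv2.resize(a[40:130,300:345],None,fx=12,fy=6.5,interpolation=2))
E
```

```text
(no output)
```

View pics/w5c.png

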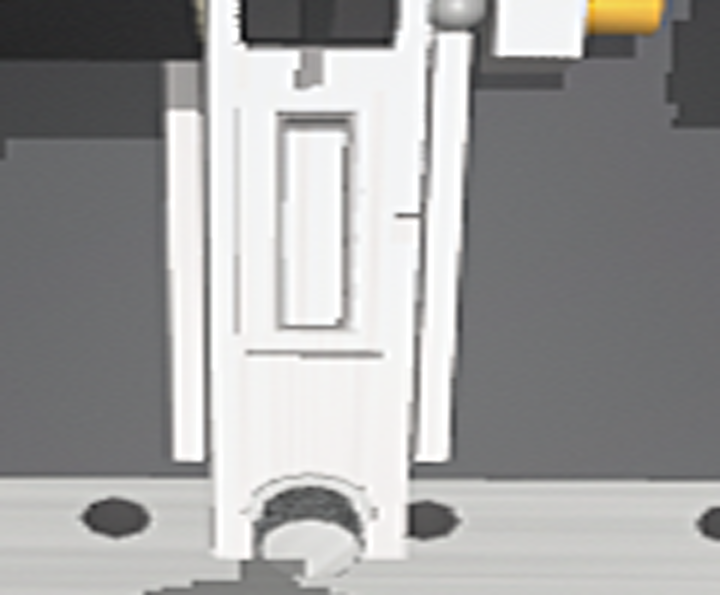

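View pics/w5d.png

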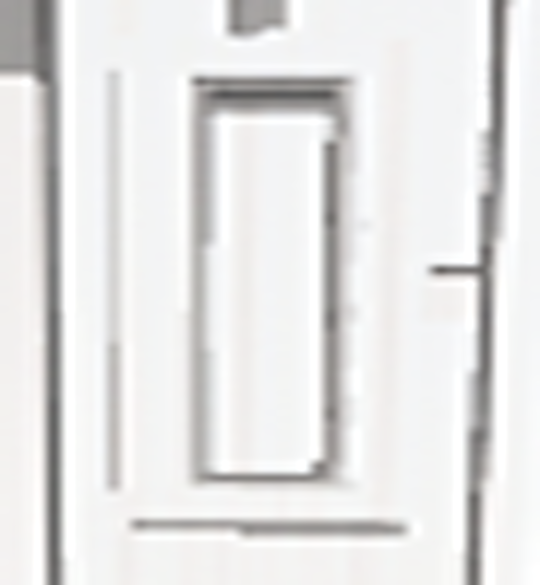

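```bash
cat > m5.py <<'E'
from h import *
def load():
    v=np.load('d5.npy'); d=dict(R=v[:9].reshape(3,3),t=v[9:],vertical_fov=64.382,cx=320.333,cy=203.142); return d
E
python3 - <<'E'
from m5 import *
d=load()
e=lambda u,v:(300+u/12,40+v/6.5); c=lambda u,v:(270+u/6,20+v/3.5)
P={n:atz(d,p,z) for n,p,z in(('tl',e(197,80),52),('tr',e(348,80),52),('bl',e(197,480),52),('br',e(340,480),52),('knobtop',c(310,546),84),('screwL',(139.5,142),12),('screwR',(445,145),12),('slideL0',c(213,100),34),('slideL1',c(215,540),34),('slideR1',c(407,540),34),('slideR0',c(427,100),34),('shutter l',c(242,44),52),('railbot',c(203,460),24))}
for k,v in P.items(): print(k,v.round(1))
print('slot',np.mean([P[k] for k in('tl','tr','bl','br')],0))
E
```

```text
tl [627.5  97.9  52. ]
tr [627.7  86.7  52. ]
bl [574.4  97.3  52. ]
br [574.6  86.   52. ]
knobtop [521.9  91.6  84. ]
screwL [539.7 292.   12. ]
screwR [541.3 -44.3  12. ]
slideL0 [632.7 108.5  34. ]
slideL1 [511.3 108.1  34. ]
slideR1 [511.8  74.1  34. ]
slideR0 [633.2  74.9  34. ]
shutter l [643.2 103.4  52. ]
railbot [533.9 110.7  24. ]
slot [601.05417258  91.98668858  52.        ]
```

```bash
python3 - <<'E'
from m5 import *
d=load(); a=cv2.imread('pics/w5.png')
x,y,z=507.46,93.14,222.52; b=z-49
for X in ([x+25.3,y,b+4],[x+23.8,y,b],[x+25.3,y,b+60],[x+10.3,y,b+80],[x+10.3,y-4,b+80],[x+10.3,y+4,b+80]): print(proj(d,X).round(1))
cv2.imwrite('pics/w5e.png',cv2.resize(a[180:280,280:360],None,fx=7,fy=5.5,interpolation=2))
plan([600.9,92,130],-89.7)
E
```

```text
[[320.1 195.1]]
[[320.  195.5]]
[[319.9 232.1]]
[[319.3 286.3]]
[[329.2 286.4]]
[[309.4 286.2]]
R [[-0.0, 0.016, -1.0], [0.0, -1.0, -0.016], [-1.0, -0.0, 0.0]]
shift/120 in cur axes [ 0.772  0.022 -0.778] |d| 131.6 turn/180 [0.0034 0.0001 0.    ] shift in final axes [ 0.772  0.014 -0.778]
```

View pics/w5e.png

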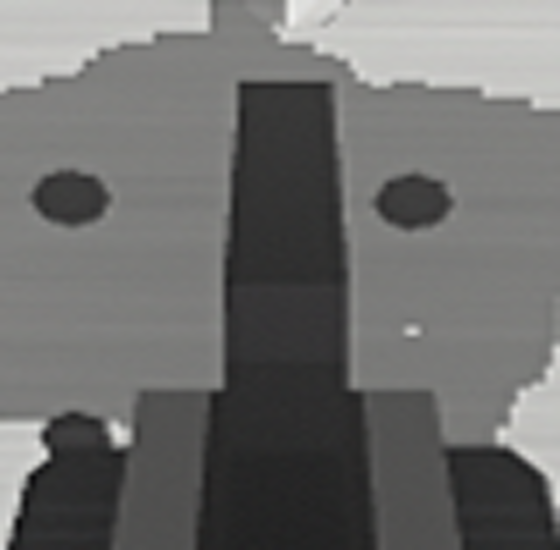

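Request:
{"method": "play_rows", "body": {
  "moves": [
    {"hand": 0,"dx": 0,"dy": 0.009,"dz": -0.2,"rx": 0.0034,"ry": 0,"rz": 0},
    {"hand": 0,"dx": 0.1,"dy": 0.009,"dz": -0.3,"rx": 0,"ry": 0,"rz": 0},
    {"hand": 0,"dx": 0.25,"dy": 0,"dz": -0.2,"rx": 0,"ry": 0,"rz": 0},
    {"hand": 0,"dx": 0.25,"dy": 0,"dz": -0.078,"rx": 0,"ry": 0,"rz": 0},
    {"hand": 0,"dx": 0.13,"dy": 0,"dz": 0,"rx": 0,"ry": 0,"rz": 0}
  ]
}}

```text
clock: 7.65
ee_pos: [600.3, 91.8, 132.2]
eef_rot: [2.214, 0.006, -2.223]
force: [0.1, 0.3, -1.2]
width: 7.5
```

Request:
{"method": "play_rows", "body": {
  "moves": [
    {"hand": 0,"dx": 0,"dy": 0,"dz": 0,"rx": 0,"ry": 0,"rz": 0},
    {"hand": 0,"dx": 0,"dy": 0,"dz": 0,"rx": 0,"ry": 0,"rz": 0},
    {"hand": 0,"dx": 0,"dy": 0,"dz": 0,"rx": 0,"ry": 0,"rz": 0},
    {"hand": 0,"dx": 0,"dy": 0,"dz": 0,"rx": 0,"ry": 0,"rz": 0},
    {"hand": 0,"dx": 0,"dy": 0,"dz": 0,"rx": 0,"ry": 0,"rz": 0}
  ]
}}

```text
clock: 8.15
ee_pos: [601.4, 92.2, 136.7]
eef_rot: [2.22, 0.008, -2.215]
force: [0.2, -0.5, -0.4]
width: 7.3
```

```bash
python3 - <<'E'
from h import *
d,s=wsnap('w6.png'); print(s['width'],s['force'],s['ee_pos']); plan([600.9,92.5,110],-89.7,s)
for n in ('scene','side'):
    D=snap(n,n+'6.png')
    x,y=s['ee_pos'][:2]; c=proj(D,[601,92,60])[0].astype(int); f=D['frame'][c[1]-60:c[1]+60,c[0]-70:c[0]+70]
    cv2.imwrite('pics/'+n+'6c.png',cv2.resize(f,None,fx=5,fy=5,interpolation=2))
E
```

```text
7.319179137594371 [ 0.21528662 -0.51432295 -0.42191896] [601.4231467   92.22559134 136.70069175]
R [[0.002, 0.007, -1.0], [-0.0, -1.0, -0.007], [-1.0, 0.0, -0.002]]
shift/120 in cur axes [ 0.222 -0.002  0.005] |d| 26.7 turn/180 [ 0.0005 -0.0007 -0.    ] shift in final axes [ 0.223 -0.002  0.004]
```

View pics/w6.png

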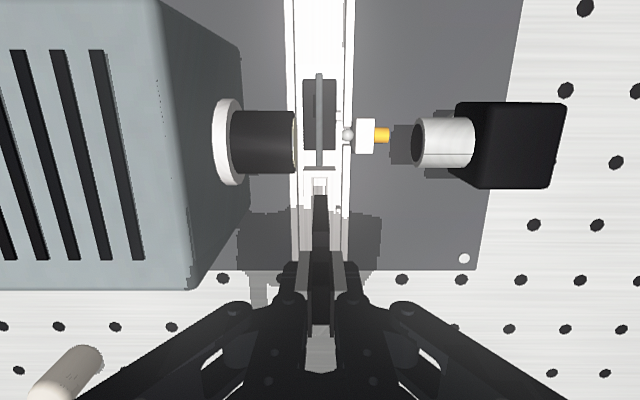

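View pics/scene6c.png

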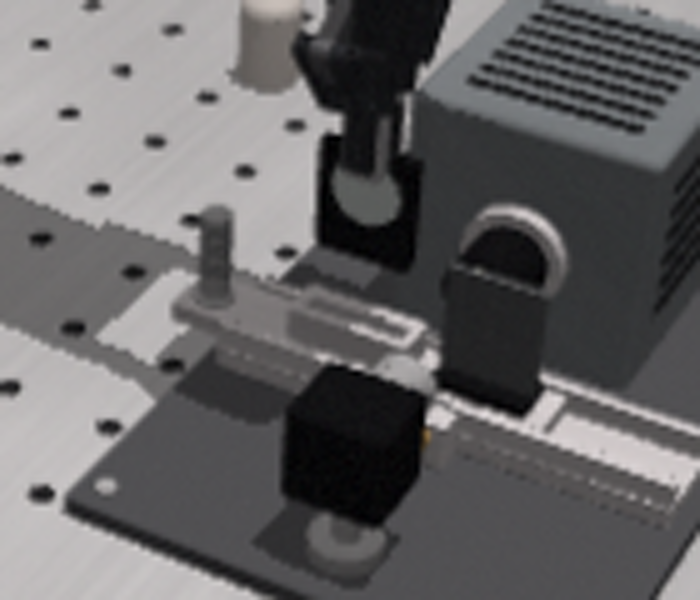

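View pics/side6c.png

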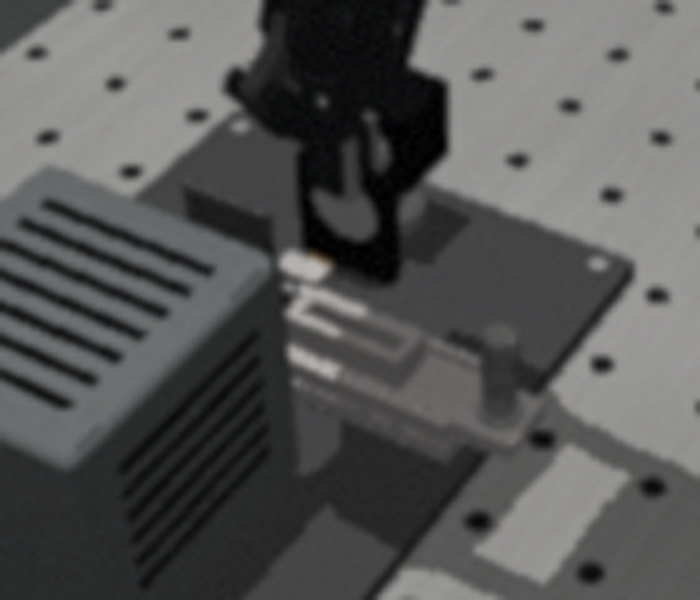

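```bash
python3 - <<'E'
from h import *
a=cv2.imread('pics/w6.png')
cv2.imwrite('pics/w6c.png',cv2.resize(a[150:270,280:360],None,fx=8,fy=5,interpolation=2))
d,s=wsnap()
for X in ([627.3,92,52],[627.3,96.75,52],[627.3,87.25,52],[626,92.2,s['ee_pos'][2]-45]): print(proj(d,X).round(1))
E
```

```text
[[320.1 178.3]]
[[313.6 178.3]]
[[326.6 178.4]]
[[319.7 195.8]]
```

View pics/w6c.png

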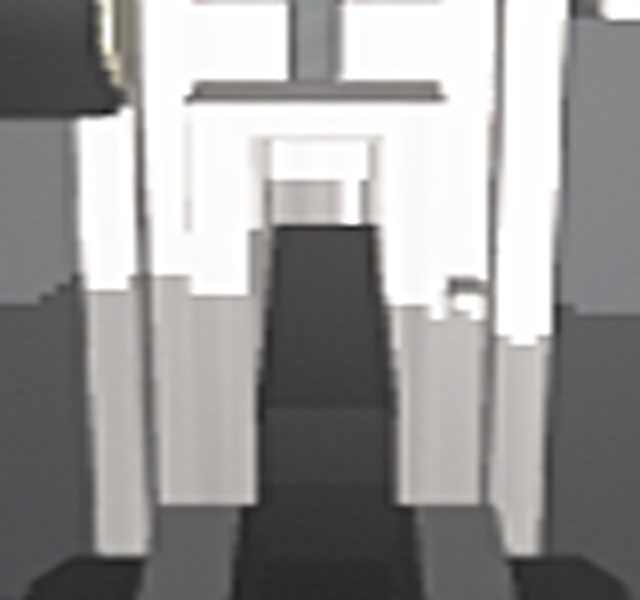

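Request:
{"method": "play_rows", "body": {
  "moves": [
    {"hand": 0,"dx": 0.1,"dy": -0.005,"dz": 0.003,"rx": 0,"ry": 0,"rz": 0},
    {"hand": 0,"dx": 0.1,"dy": 0,"dz": 0,"rx": 0,"ry": 0,"rz": 0},
    {"hand": 0,"dx": 0.07,"dy": 0,"dz": 0,"rx": 0,"ry": 0,"rz": 0},
    {"hand": 0,"dx": 0,"dy": 0,"dz": 0,"rx": 0,"ry": 0,"rz": 0},
    {"hand": 0,"dx": 0,"dy": 0,"dz": 0,"rx": 0,"ry": 0,"rz": 0}
  ]
}}

```text
clock: 8.85
ee_pos: [600.3, 92.8, 102.3]
eef_rot: [2.217, 0.008, -2.219]
force: [-0.5, -0.1, -1.1]
width: 7.6
```

```bash
python3 - <<'E'
from h import *
d,s=wsnap('w7.png'); print(s['width'],s['force'],s['ee_pos']); plan([601,92.8,85],-89.7,s)
cv2.imwrite('pics/w7c.png',cv2.resize(d['frame'][150:270,280:360],None,fx=8,fy=5,interpolation=2))
E
```

```text
7.57637286950839 [-0.50240092 -0.1386679  -1.06378016] [600.29633195  92.77168923 102.27746695]
R [[-0.001, 0.007, -1.0], [0.0, -1.0, -0.007], [-1.0, -0.0, 0.001]]
shift/120 in cur axes [ 0.144 -0.    -0.006] |d| 17.3 turn/180 [0.0005 0.0003 0.    ] shift in final axes [ 0.144 -0.    -0.006]
```

View pics/w7c.png

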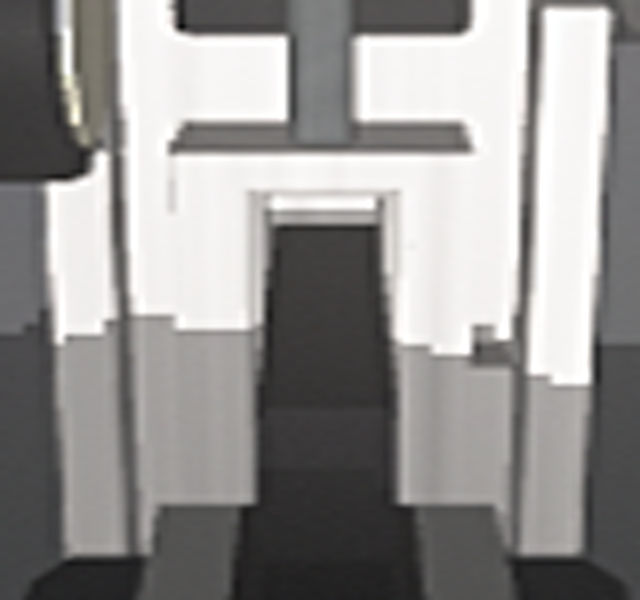

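Request:
{"method": "play_rows", "body": {
  "moves": [
    {"hand": 0,"dx": 0.03,"dy": -0.001,"dz": -0.005,"rx": 0,"ry": 0,"rz": 0},
    {"hand": 0,"dx": 0.03,"dy": 0,"dz": 0,"rx": 0,"ry": 0,"rz": 0},
    {"hand": 0,"dx": 0.02,"dy": 0,"dz": 0,"rx": 0,"ry": 0,"rz": 0},
    {"hand": 0,"dx": 0,"dy": 0,"dz": 0,"rx": 0,"ry": 0,"rz": 0},
    {"hand": 0,"dx": 0,"dy": 0,"dz": 0,"rx": 0,"ry": 0,"rz": 0}
  ]
}}

```text
clock: 9.4
ee_pos: [601.1, 92.9, 93.2]
eef_rot: [2.218, 0.007, -2.218]
force: [0.2, -0.9, -1.1]
width: 7.4
```

Inside the slot, no significant force. On down.

Request:
{"method": "play_rows", "body": {
  "moves": [
    {"hand": 0,"dx": 0.02,"dy": 0,"dz": 0,"rx": 0,"ry": 0,"rz": 0},
    {"hand": 0,"dx": 0.02,"dy": 0,"dz": 0,"rx": 0,"ry": 0,"rz": 0},
    {"hand": 0,"dx": 0.015,"dy": 0,"dz": 0,"rx": 0,"ry": 0,"rz": 0},
    {"hand": 0,"dx": 0,"dy": 0,"dz": 0,"rx": 0,"ry": 0,"rz": 0},
    {"hand": 0,"dx": 0,"dy": 0,"dz": 0,"rx": 0,"ry": 0,"rz": 0}
  ]
}}

```text
clock: 9.9
ee_pos: [601.1, 92.9, 86.6]
eef_rot: [2.218, 0.008, -2.218]
force: [-0.1, -0.0, -0.9]
width: 7.4
```

Request:
{"method": "play_rows", "body": {
  "moves": [
    {"hand": 0,"dx": 0.01,"dy": 0,"dz": 0,"rx": 0,"ry": 0,"rz": 0},
    {"hand": 0,"dx": 0.005,"dy": 0,"dz": 0,"rx": 0,"ry": 0,"rz": 0},
    {"hand": 0,"dx": 0,"dy": 0,"dz": 0,"rx": 0,"ry": 0,"rz": 0},
    {"hand": 0,"dx": 0,"dy": 0,"dz": 0,"rx": 0,"ry": 0,"rz": 0},
    {"hand": 0,"dx": 0,"dy": 0,"dz": 0,"rx": 0,"ry": 0,"rz": 0}
  ]
}}

```text
clock: 10.4
ee_pos: [601.2, 92.9, 85.0]
eef_rot: [2.218, 0.008, -2.218]
force: [-0.6, 0.2, -0.2]
width: 6.8
```

Request:
{"method": "play_rows", "body": {
  "moves": [
    {"hand": 40,"dx": 0,"dy": 0,"dz": 0,"rx": 0,"ry": 0,"rz": 0},
    {"hand": 40,"dx": 0,"dy": 0,"dz": 0,"rx": 0,"ry": 0,"rz": 0},
    {"hand": 40,"dx": 0,"dy": 0,"dz": 0,"rx": 0,"ry": 0,"rz": 0},
    {"hand": 40,"dx": 0,"dy": 0,"dz": 0,"rx": 0,"ry": 0,"rz": 0},
    {"hand": 40,"dx": 0,"dy": 0,"dz": 0,"rx": 0,"ry": 0,"rz": 0}
  ]
}}

```text
clock: 10.9
ee_pos: [601.2, 92.9, 84.9]
eef_rot: [2.218, 0.008, -2.218]
force: [-0.1, -0.0, 1.1]
width: 40.1
```

```bash
python3 - <<'E'
from h import *
d,s=wsnap('w8.png'); print(s['width'],s['force'],s['ee_pos'])
for n in ('scene','side'):
    D=snap(n); c=proj(D,[601,92,70])[0].astype(int); f=D['frame'][c[1]-60:c[1]+60,c[0]-70:c[0]+70]
    cv2.imwrite('pics/'+n+'8c.png',cv2.resize(f,None,fx=5,fy=5,interpolation=2))
E
```

```text
40.10998765458193 [-0.09903435 -0.01199076  1.1035786 ] [601.17154742  92.89941995  84.92931574]
```

View pics/w8.png

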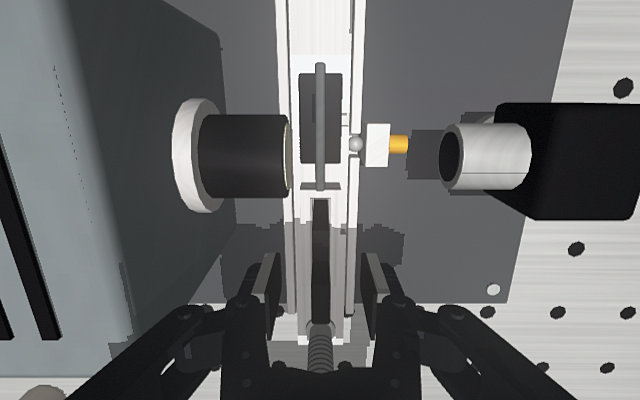

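View pics/scene8c.png

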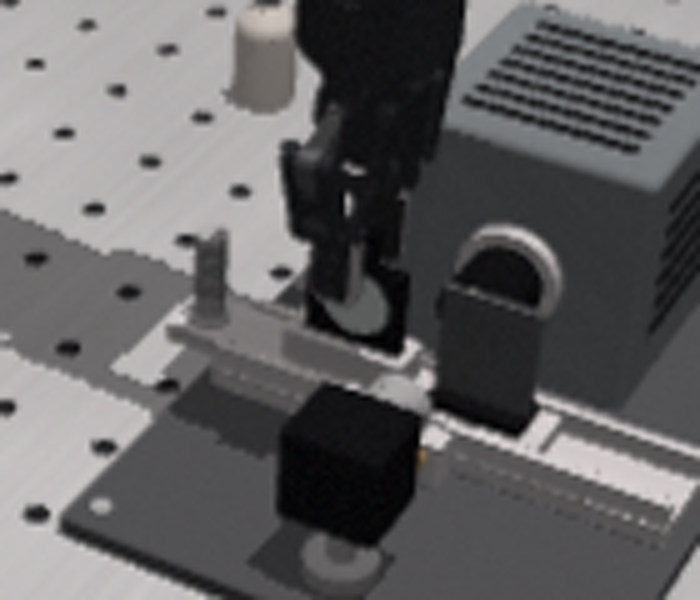

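View pics/side8c.png

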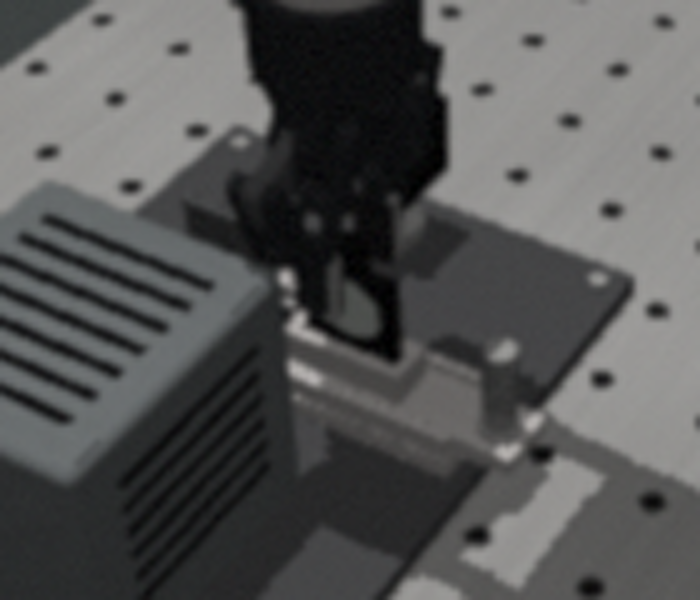

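Request:
{"method": "play_rows", "body": {
  "moves": [
    {"hand": 40,"dx": -0.1,"dy": 0,"dz": 0,"rx": 0,"ry": 0,"rz": 0},
    {"hand": 40,"dx": -0.25,"dy": 0,"dz": 0,"rx": 0,"ry": 0,"rz": 0},
    {"hand": 40,"dx": -0.25,"dy": 0,"dz": 0,"rx": 0,"ry": 0,"rz": 0},
    {"hand": 40,"dx": 0,"dy": 0,"dz": 0,"rx": 0,"ry": 0,"rz": 0},
    {"hand": 40,"dx": 0,"dy": 0,"dz": 0,"rx": 0,"ry": 0,"rz": 0}
  ]
}}

```text
clock: 11.55
ee_pos: [601.8, 92.9, 158.5]
eef_rot: [2.221, 0.007, -2.215]
force: [-0.2, 0.6, -1.4]
width: 40.0
```

Request:
{"method": "play_rows", "body": {
  "moves": [
    {"hand": 40,"dx": 0,"dy": 0,"dz": 0.2,"rx": 0,"ry": 0,"rz": 0},
    {"hand": 40,"dx": 0,"dy": 0.006,"dz": 0.3,"rx": 0,"ry": 0,"rz": 0},
    {"hand": 40,"dx": 0,"dy": 0,"dz": 0.16,"rx": 0,"ry": 0,"rz": 0},
    {"hand": 40,"dx": 0,"dy": 0,"dz": 0,"rx": 0,"ry": 0,"rz": 0},
    {"hand": 40,"dx": 0,"dy": 0,"dz": 0,"rx": 0,"ry": 0,"rz": 0}
  ]
}}

```text
clock: 12.05
ee_pos: [521.9, 91.6, 156.4]
eef_rot: [2.217, 0.008, -2.219]
force: [-0.3, 0.5, -0.4]
width: 39.6
```

```bash
python3 - <<'E'
from h import *
d,s=wsnap('w9.png'); print(s['width'],s['force'],s['ee_pos'],s['clock']); plan([521.5,92.2,50],-89.7,s)
E
```

```text
39.62836870192912 [-0.29331983  0.47061501 -0.39808109] [521.87507924  91.63322582 156.37052409] 12.05
R [[-0.001, 0.007, -1.0], [0.0, -1.0, -0.007], [-1.0, -0.0, 0.001]]
shift/120 in cur axes [ 0.886 -0.005  0.003] |d| 106.4 turn/180 [0.0005 0.0002 0.    ] shift in final axes [ 0.886 -0.005  0.003]
```

View pics/w9.png

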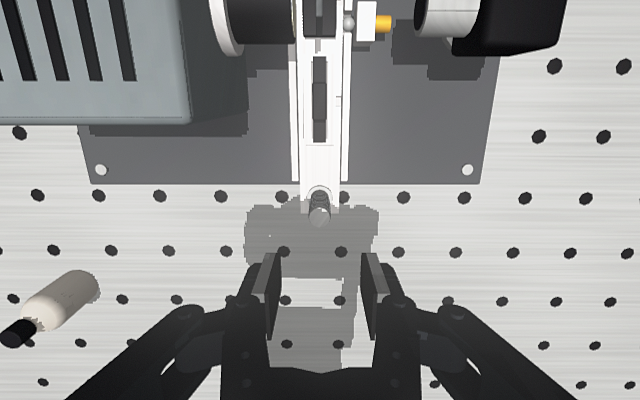

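```bash
python3 - <<'E'
from h import *
a=cv2.imread('pics/w9.png')
cv2.imwrite('pics/w9c.png',cv2.resize(a[40:240,280:360],None,fx=7,fy=3,interpolation=2))
d,s=wsnap()
for p,z in(((319.3,216),84),((320,100),116)): print(atz(d,p,z))
E
```

```text
[523.48335586  91.76531381  84.        ]
[603.59501302  91.63883809 116.        ]
```

View pics/w9c.png

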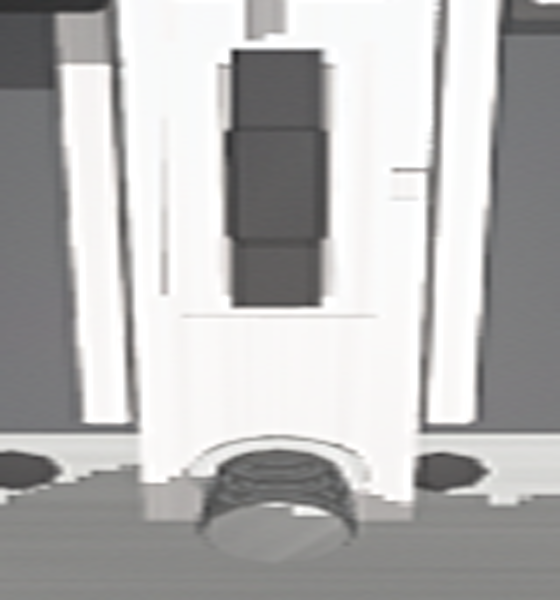

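Request:
{"method": "play_rows", "body": {
  "moves": [
    {"hand": 40,"dx": 0.2,"dy": 0,"dz": -0.003,"rx": 0,"ry": 0,"rz": 0},
    {"hand": 40,"dx": 0.25,"dy": 0,"dz": 0,"rx": 0,"ry": 0,"rz": 0},
    {"hand": 40,"dx": 0.25,"dy": 0,"dz": 0,"rx": 0,"ry": 0,"rz": 0},
    {"hand": 40,"dx": 0.15,"dy": 0,"dz": 0,"rx": 0,"ry": 0,"rz": 0},
    {"hand": 40,"dx": 0,"dy": 0,"dz": 0,"rx": 0,"ry": 0,"rz": 0}
  ]
}}

```text
clock: 12.65
ee_pos: [520.6, 91.6, 51.8]
eef_rot: [2.211, 0.008, -2.225]
force: [-0.4, -0.1, 0.4]
width: 39.7
```

Request:
{"method": "play_rows", "body": {
  "moves": [
    {"hand": 40,"dx": 0,"dy": 0,"dz": 0,"rx": 0,"ry": 0,"rz": 0},
    {"hand": 40,"dx": 0,"dy": 0,"dz": 0,"rx": 0,"ry": 0,"rz": 0},
    {"hand": 40,"dx": 0,"dy": 0,"dz": 0,"rx": 0,"ry": 0,"rz": 0},
    {"hand": 40,"dx": 0,"dy": 0,"dz": 0,"rx": 0,"ry": 0,"rz": 0},
    {"hand": 40,"dx": 0,"dy": 0,"dz": 0,"rx": 0,"ry": 0,"rz": 0}
  ]
}}

```text
clock: 13.15
ee_pos: [522.7, 91.6, 55.5]
eef_rot: [2.219, 0.007, -2.217]
force: [0.0, -0.1, 0.9]
width: 39.9
```

```bash
python3 - <<'E'
from h import *
d,s=wsnap('w10.png'); print(s['width'],s['force'],s['ee_pos'],s['clock']); plan([522.3,91.8,50],-89.7,s)
E
```

```text
39.868934430658065 [ 0.01978673 -0.05752159  0.87950012] [522.71484091  91.62355375  55.52789234] 13.15
R [[0.001, 0.007, -1.0], [-0.0, -1.0, -0.007], [-1.0, 0.0, -0.001]]
shift/120 in cur axes [ 0.046 -0.001  0.004] |d| 5.5 turn/180 [ 0.0005 -0.0004 -0.    ] shift in final axes [ 0.046 -0.001  0.003]
```

View pics/w10.png

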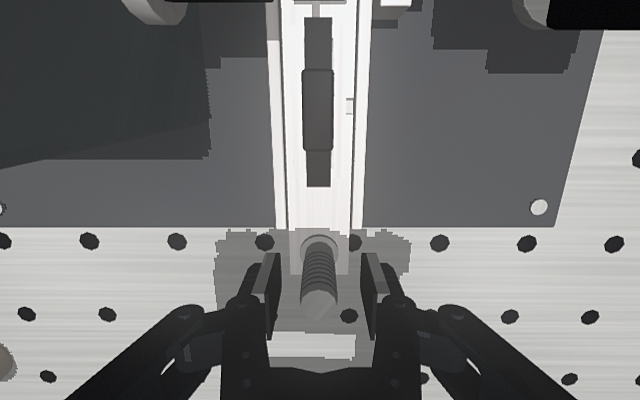

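Request:
{"method": "play_rows", "body": {
  "moves": [
    {"hand": 40,"dx": 0.035,"dy": 0,"dz": 0.003,"rx": 0,"ry": 0,"rz": 0},
    {"hand": 40,"dx": 0,"dy": 0,"dz": 0,"rx": 0,"ry": 0,"rz": 0},
    {"hand": 0,"dx": 0,"dy": 0,"dz": 0,"rx": 0,"ry": 0,"rz": 0},
    {"hand": 0,"dx": 0,"dy": 0,"dz": 0,"rx": 0,"ry": 0,"rz": 0},
    {"hand": 0,"dx": 0,"dy": 0,"dz": 0,"rx": 0,"ry": 0,"rz": 0}
  ],
  "grip_force": 60
}}

```text
clock: 13.7
ee_pos: [521.9, 92.6, 50.8]
eef_rot: [2.219, 0.009, -2.219]
force: [0.2, 5.2, 1.0]
width: 14.6
```

Request:
{"method": "play_rows", "body": {
  "moves": [
    {"hand": 0,"dx": 0,"dy": 0,"dz": 0,"rx": 0,"ry": 0,"rz": 0},
    {"hand": 0,"dx": 0,"dy": 0,"dz": 0,"rx": 0,"ry": 0,"rz": 0},
    {"hand": 0,"dx": 0,"dy": 0,"dz": 0,"rx": 0,"ry": 0,"rz": 0},
    {"hand": 0,"dx": 0,"dy": 0,"dz": 0,"rx": 0,"ry": 0,"rz": 0},
    {"hand": 0,"dx": 0,"dy": 0,"dz": 0,"rx": 0,"ry": 0,"rz": 0}
  ]
}}

```text
clock: 14.2
ee_pos: [521.9, 92.6, 50.8]
eef_rot: [2.219, 0.009, -2.219]
force: [-0.3, 5.3, 1.0]
width: 14.2
```

```bash
python3 - <<'E'
from h import *
d=r.grab_frame('wrist')
cv2.imwrite('pics/w11.png',d['frame'])
def pose(p,rv):
    T=np.eye(4);T[:3,:3]=Ro.from_rotvec(rv).as_matrix();T[:3,3]=p
    M=np.linalg.inv(T@np.array(d['mount'])); return dict(d,R=M[:3,:3],t=M[:3,3])
d8=pose([601.17,92.9,84.93],[2.218,.008,-2.218]); d6=pose([601.42,92.23,136.7],[2.22,.008,-2.215])
# predicted tube-end circle for bench x X0
for X0 in (645,650,655,660):
    th=np.linspace(0,2*np.pi,60); P=np.c_[X0+20*np.cos(th),np.full(60,108.),74+20*np.sin(th)]
    for dd in(d8,d6):
        q=proj(dd,P); print(X0,'rows',q[:,1].min().round(1),q[:,1].max().round(1),'cols',q[:,0].min().round(1),q[:,0].max().round(1))
for f in('w8','w6'):
    a=cv2.imread(f'pics/{f}.png'); cv2.imwrite(f'pics/{f}t.png',cv2.resize(a[90:210,190:390],None,fx=4,fy=5,interpolation=2))
E
```

```text
645 rows 138.4 220.0 cols 284.8 292.7
645 rows 128.7 191.1 cols 293.1 297.8
650 rows 127.8 210.5 cols 284.5 292.6
650 rows 120.6 183.7 cols 292.9 297.7
655 rows 117.0 200.8 cols 284.1 292.4
655 rows 112.4 176.1 cols 292.8 297.6
660 rows 105.8 190.9 cols 283.8 292.1
660 rows 103.9 168.5 cols 292.6 297.5
```

View pics/w8t.png

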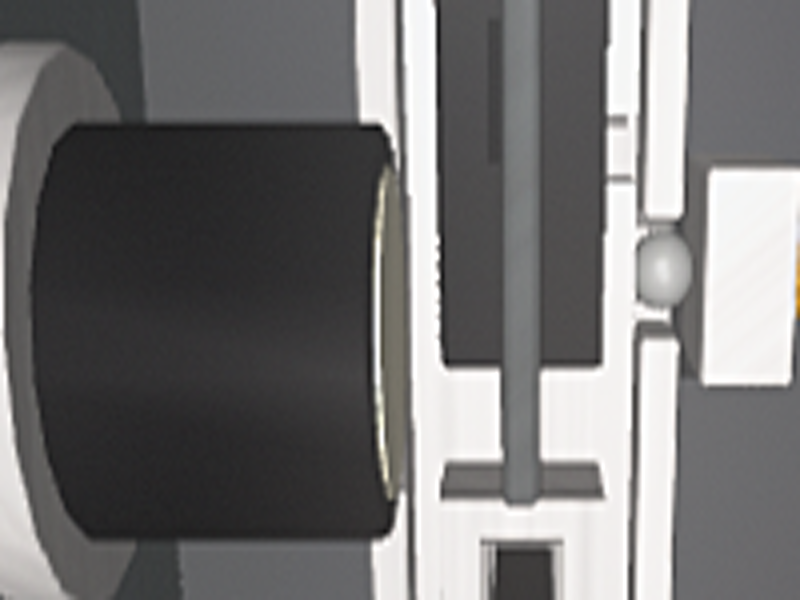

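Request:
{"method": "play_rows", "body": {
  "moves": [
    {"hand": 0,"dx": 0,"dy": -0.006,"dz": -0.04,"rx": 0,"ry": 0,"rz": 0},
    {"hand": 0,"dx": 0,"dy": 0,"dz": -0.08,"rx": 0,"ry": 0,"rz": 0},
    {"hand": 0,"dx": 0,"dy": 0,"dz": -0.08,"rx": 0,"ry": 0,"rz": 0},
    {"hand": 0,"dx": 0,"dy": 0,"dz": -0.08,"rx": 0,"ry": 0,"rz": 0},
    {"hand": 0,"dx": 0,"dy": 0,"dz": -0.04,"rx": 0,"ry": 0,"rz": 0}
  ]
}}

```text
clock: 14.75
ee_pos: [560.6, 92.8, 50.7]
eef_rot: [2.217, 0.008, -2.219]
force: [-4.4, 3.1, 4.3]
width: 14.6
```

Request:
{"method": "play_rows", "body": {
  "moves": [
    {"hand": 0,"dx": 0,"dy": 0,"dz": 0,"rx": 0,"ry": 0,"rz": 0},
    {"hand": 0,"dx": 0,"dy": 0,"dz": 0,"rx": 0,"ry": 0,"rz": 0},
    {"hand": 0,"dx": 0,"dy": 0,"dz": 0,"rx": 0,"ry": 0,"rz": 0},
    {"hand": 0,"dx": 0,"dy": 0,"dz": 0,"rx": 0,"ry": 0,"rz": 0},
    {"hand": 0,"dx": 0,"dy": 0,"dz": 0,"rx": 0,"ry": 0,"rz": 0}
  ]
}}

```text
clock: 15.25
ee_pos: [561.1, 92.8, 50.8]
eef_rot: [2.221, 0.008, -2.215]
force: [3.2, 3.5, -2.2]
width: 14.2
```

```bash
python3 - <<'E'
from h import *
d,s=wsnap('w12.png'); print(s['width'],s['force'],s['ee_pos'],s['clock'])
E
```

```text
14.203337369355019 [ 3.15849411  3.54136623 -2.16373655] [561.07709607  92.8292674   50.78955806] 15.25
```

View pics/w12.png

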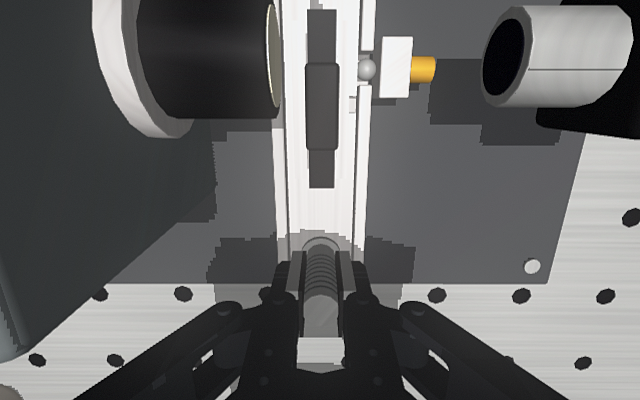

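Request:
{"method": "play_rows", "body": {
  "moves": [
    {"hand": 0,"dx": 0,"dy": 0,"dz": -0.02,"rx": 0,"ry": 0,"rz": 0},
    {"hand": 0,"dx": 0,"dy": 0,"dz": -0.03,"rx": 0,"ry": 0,"rz": 0},
    {"hand": 0,"dx": 0,"dy": 0,"dz": -0.03,"rx": 0,"ry": 0,"rz": 0},
    {"hand": 0,"dx": 0,"dy": 0,"dz": 0,"rx": 0,"ry": 0,"rz": 0},
    {"hand": 0,"dx": 0,"dy": 0,"dz": 0,"rx": 0,"ry": 0,"rz": 0}
  ]
}}

```text
clock: 15.8
ee_pos: [570.5, 92.9, 50.8]
eef_rot: [2.22, 0.008, -2.216]
force: [3.2, 4.8, -2.0]
width: 14.6
```

Request:
{"method": "play_rows", "body": {
  "moves": [
    {"hand": 0,"dx": 0,"dy": 0,"dz": -0.008,"rx": 0,"ry": 0,"rz": 0},
    {"hand": 0,"dx": 0,"dy": 0,"dz": 0,"rx": 0,"ry": 0,"rz": 0},
    {"hand": 0,"dx": 0,"dy": 0,"dz": 0,"rx": 0,"ry": 0,"rz": 0},
    {"hand": 0,"dx": 0,"dy": 0,"dz": 0,"rx": 0,"ry": 0,"rz": 0},
    {"hand": 0,"dx": 0,"dy": 0,"dz": 0,"rx": 0,"ry": 0,"rz": 0}
  ]
}}

```text
clock: 16.3
ee_pos: [570.7, 92.9, 50.8]
eef_rot: [2.218, 0.008, -2.219]
force: [-1.8, 5.3, 2.5]
width: 14.6
```

Request:
{"method": "play_rows", "body": {
  "moves": [
    {"hand": 0,"dx": 0,"dy": 0,"dz": -0.008,"rx": 0,"ry": 0,"rz": 0},
    {"hand": 0,"dx": 0,"dy": 0,"dz": 0,"rx": 0,"ry": 0,"rz": 0},
    {"hand": 0,"dx": 0,"dy": 0,"dz": 0,"rx": 0,"ry": 0,"rz": 0},
    {"hand": 0,"dx": 0,"dy": 0,"dz": 0,"rx": 0,"ry": 0,"rz": 0},
    {"hand": 0,"dx": 0,"dy": 0,"dz": 0,"rx": 0,"ry": 0,"rz": 0}
  ]
}}

```text
clock: 16.8
ee_pos: [571.5, 92.9, 50.8]
eef_rot: [2.217, 0.008, -2.219]
force: [-1.6, 4.0, 3.4]
width: 14.2
```

Request:
{"method": "play_rows", "body": {
  "moves": [
    {"hand": 0,"dx": 0,"dy": -0.006,"dz": -0.008,"rx": 0,"ry": 0,"rz": 0},
    {"hand": 0,"dx": 0,"dy": 0,"dz": 0,"rx": 0,"ry": 0,"rz": 0},
    {"hand": 0,"dx": 0,"dy": 0,"dz": 0,"rx": 0,"ry": 0,"rz": 0},
    {"hand": 0,"dx": 0,"dy": 0,"dz": 0,"rx": 0,"ry": 0,"rz": 0},
    {"hand": 0,"dx": 0,"dy": 0,"dz": 0,"rx": 0,"ry": 0,"rz": 0}
  ]
}}

```text
clock: 17.3
ee_pos: [573.0, 92.9, 50.8]
eef_rot: [2.218, 0.007, -2.217]
force: [-0.4, -0.9, 2.7]
width: 14.3
```

Request:
{"method": "play_rows", "body": {
  "moves": [
    {"hand": 0,"dx": 0,"dy": 0,"dz": -0.008,"rx": 0,"ry": 0,"rz": 0},
    {"hand": 0,"dx": 0,"dy": 0,"dz": 0,"rx": 0,"ry": 0,"rz": 0},
    {"hand": 0,"dx": 0,"dy": 0,"dz": 0,"rx": 0,"ry": 0,"rz": 0},
    {"hand": 0,"dx": 0,"dy": 0,"dz": 0,"rx": 0,"ry": 0,"rz": 0},
    {"hand": 0,"dx": 0,"dy": 0,"dz": 0,"rx": 0,"ry": 0,"rz": 0}
  ]
}}

```text
clock: 17.8
ee_pos: [574.4, 93.0, 50.8]
eef_rot: [2.219, 0.007, -2.216]
force: [2.4, -4.2, 0.3]
width: 14.2
```

Request:
{"method": "play_rows", "body": {
  "moves": [
    {"hand": 0,"dx": 0,"dy": 0,"dz": -0.008,"rx": 0,"ry": 0,"rz": 0},
    {"hand": 0,"dx": 0,"dy": 0,"dz": 0,"rx": 0,"ry": 0,"rz": 0},
    {"hand": 0,"dx": 0,"dy": 0,"dz": 0,"rx": 0,"ry": 0,"rz": 0},
    {"hand": 0,"dx": 0,"dy": 0,"dz": 0,"rx": 0,"ry": 0,"rz": 0},
    {"hand": 0,"dx": 0,"dy": 0,"dz": 0,"rx": 0,"ry": 0,"rz": 0}
  ]
}}

```text
clock: 18.3
ee_pos: [575.0, 93.0, 50.8]
eef_rot: [2.218, 0.007, -2.217]
force: [0.8, -5.3, 0.9]
width: 14.5
```

Request:
{"method": "play_rows", "body": {
  "moves": [
    {"hand": 0,"dx": 0,"dy": 0.003,"dz": -0.006,"rx": 0,"ry": 0,"rz": 0},
    {"hand": 0,"dx": 0,"dy": 0,"dz": 0,"rx": 0,"ry": 0,"rz": 0},
    {"hand": 0,"dx": 0,"dy": 0,"dz": 0,"rx": 0,"ry": 0,"rz": 0},
    {"hand": 0,"dx": 0,"dy": 0,"dz": 0,"rx": 0,"ry": 0,"rz": 0},
    {"hand": 0,"dx": 0,"dy": 0,"dz": 0,"rx": 0,"ry": 0,"rz": 0}
  ]
}}

```text
clock: 18.8
ee_pos: [575.6, 93.0, 50.8]
eef_rot: [2.218, 0.007, -2.218]
force: [0.6, -4.1, 1.9]
width: 14.4
```

```bash
python3 - <<'E'
from h import *
d,s=wsnap('w13.png'); print(s['width'],s['force'],s['ee_pos'],s['clock'])
cv2.imwrite('pics/w13c.png',cv2.resize(d['frame'][0:200,240:400],None,fx=5,fy=3,interpolation=2))
E
```

```text
14.4114988548724 [ 0.58465283 -4.13800601  1.87380411] [575.58933358  93.02730243  50.79425501] 18.8
```

View pics/w13c.png

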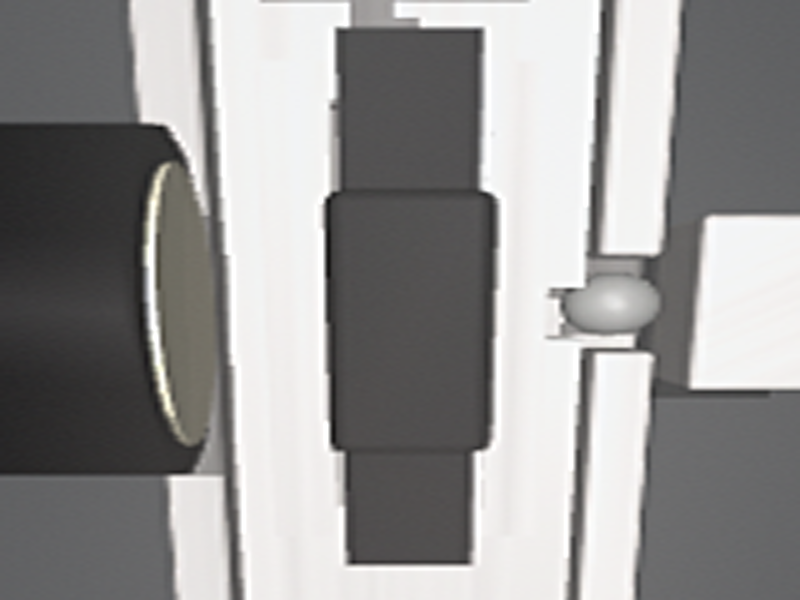

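Request:
{"method": "play_rows", "body": {
  "moves": [
    {"hand": 0,"dx": 0,"dy": 0.003,"dz": -0.006,"rx": 0,"ry": 0,"rz": 0},
    {"hand": 0,"dx": 0,"dy": 0,"dz": 0,"rx": 0,"ry": 0,"rz": 0},
    {"hand": 0,"dx": 0,"dy": 0,"dz": 0,"rx": 0,"ry": 0,"rz": 0},
    {"hand": 0,"dx": 0,"dy": 0,"dz": 0,"rx": 0,"ry": 0,"rz": 0},
    {"hand": 0,"dx": 0,"dy": 0,"dz": 0,"rx": 0,"ry": 0,"rz": 0}
  ]
}}

```text
clock: 19.35
ee_pos: [576.1, 93.0, 50.7]
eef_rot: [2.218, 0.008, -2.218]
force: [-0.0, -0.7, 4.5]
width: 14.0
```

Request:
{"method": "play_rows", "body": {
  "moves": [
    {"hand": 0,"dx": 0,"dy": 0,"dz": -0.006,"rx": 0,"ry": 0,"rz": 0},
    {"hand": 0,"dx": 0,"dy": 0,"dz": 0,"rx": 0,"ry": 0,"rz": 0},
    {"hand": 0,"dx": 0,"dy": 0,"dz": 0,"rx": 0,"ry": 0,"rz": 0},
    {"hand": 0,"dx": 0,"dy": 0,"dz": 0,"rx": 0,"ry": 0,"rz": 0},
    {"hand": 0,"dx": 0,"dy": 0,"dz": 0,"rx": 0,"ry": 0,"rz": 0}
  ]
}}

```text
clock: 19.85
ee_pos: [577.0, 93.0, 50.7]
eef_rot: [2.218, 0.008, -2.218]
force: [0.1, 0.5, 3.8]
width: 14.6
```

Request:
{"method": "play_rows", "body": {
  "moves": [
    {"hand": 0,"dx": 0,"dy": 0,"dz": -0.007,"rx": 0,"ry": 0,"rz": 0},
    {"hand": 0,"dx": 0,"dy": 0,"dz": 0,"rx": 0,"ry": 0,"rz": 0},
    {"hand": 0,"dx": 0,"dy": 0,"dz": 0,"rx": 0,"ry": 0,"rz": 0},
    {"hand": 0,"dx": 0,"dy": 0,"dz": 0,"rx": 0,"ry": 0,"rz": 0},
    {"hand": 0,"dx": 0,"dy": 0,"dz": 0,"rx": 0,"ry": 0,"rz": 0}
  ]
}}

```text
clock: 20.35
ee_pos: [577.4, 93.0, 50.7]
eef_rot: [2.217, 0.008, -2.219]
force: [-2.1, -0.1, 6.1]
width: 14.4
```

```bash
python3 - <<'E'
from h import *
d,s=wsnap('w14.png'); print(s['width'],s['force'],s['ee_pos'],s['clock'])
cv2.imwrite('pics/w14c.png',cv2.resize(d['frame'][60:140,330:400],None,fx=9,fy=7,interpolation=2))
E
```

```text
14.375951551919705 [-2.10298542 -0.09072546  6.1397878 ] [577.39393404  92.96933238  50.73177675] 20.35
```

View pics/w14c.png

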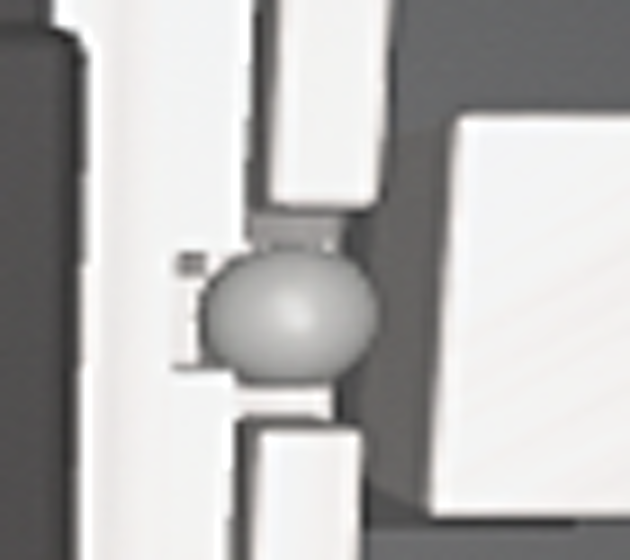

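Request:
{"method": "play_rows", "body": {
  "moves": [
    {"hand": 0,"dx": -0.002,"dy": 0,"dz": 0.004,"rx": 0,"ry": 0,"rz": 0},
    {"hand": 0,"dx": 0,"dy": 0,"dz": 0,"rx": 0,"ry": 0,"rz": 0},
    {"hand": 0,"dx": 0,"dy": 0,"dz": 0,"rx": 0,"ry": 0,"rz": 0},
    {"hand": 0,"dx": 0,"dy": 0,"dz": 0,"rx": 0,"ry": 0,"rz": 0},
    {"hand": 0,"dx": 0,"dy": 0,"dz": 0,"rx": 0,"ry": 0,"rz": 0}
  ]
}}

```text
clock: 20.9
ee_pos: [577.1, 92.9, 50.8]
eef_rot: [2.218, 0.008, -2.219]
force: [0.3, 2.2, 2.4]
width: 14.3
```

Request:
{"method": "play_rows", "body": {
  "moves": [
    {"hand": 0,"dx": 0,"dy": 0,"dz": 0,"rx": 0,"ry": 0,"rz": 0},
    {"hand": 0,"dx": 0,"dy": 0,"dz": 0,"rx": 0,"ry": 0,"rz": 0},
    {"hand": 0,"dx": 0,"dy": 0,"dz": 0,"rx": 0,"ry": 0,"rz": 0},
    {"hand": 0,"dx": 0,"dy": 0,"dz": 0,"rx": 0,"ry": 0,"rz": 0},
    {"hand": 0,"dx": 0,"dy": 0,"dz": 0,"rx": 0,"ry": 0,"rz": 0}
  ]
}}

```text
clock: 21.4
ee_pos: [577.1, 92.9, 50.8]
eef_rot: [2.218, 0.008, -2.219]
force: [0.9, 3.5, 0.5]
width: 14.6
```

```bash
python3 - <<'E'
from h import *
d,s=wsnap('w15.png'); print(s['width'],s['force'],s['ee_pos'],s['clock'])
cv2.imwrite('pics/w15c.png',cv2.resize(d['frame'][60:140,330:400],None,fx=9,fy=7,interpolation=2))
for n in ('scene','side'):
    D=snap(n,n+'15.png'); c=proj(D,[620,92,70])[0].astype(int); f=D['frame'][c[1]-60:c[1]+60,c[0]-70:c[0]+70]
    cv2.imwrite('pics/'+n+'15c.png',cv2.resize(f,None,fx=5,fy=5,interpolation=2))
E
```

```text
14.569756951631861 [0.87019588 3.46655682 0.46751574] [577.12472713  92.92232726  50.79613649] 21.4
```

View pics/w15.png

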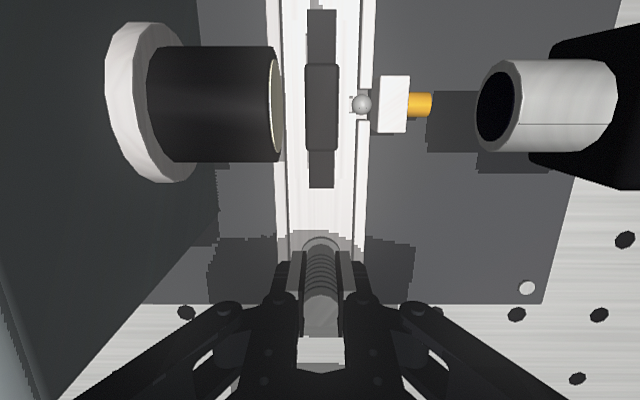

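View pics/w15c.png

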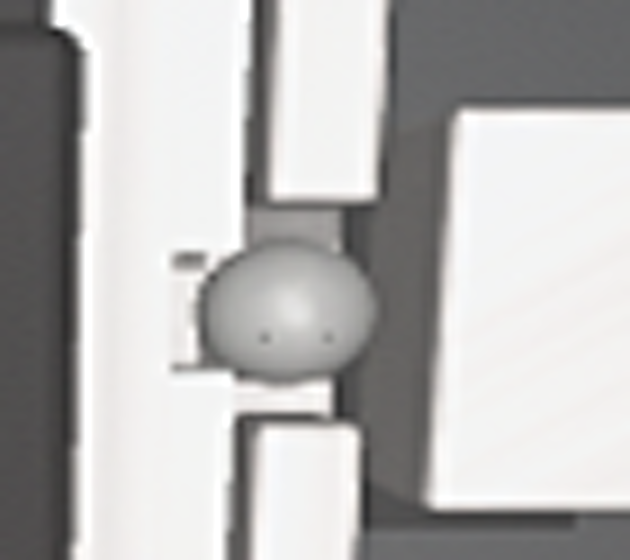

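View pics/scene15c.png

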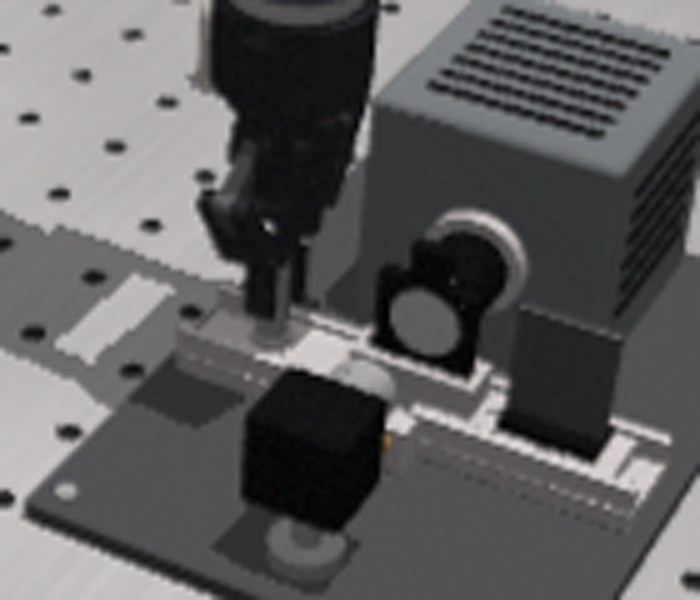

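View pics/scene15.png

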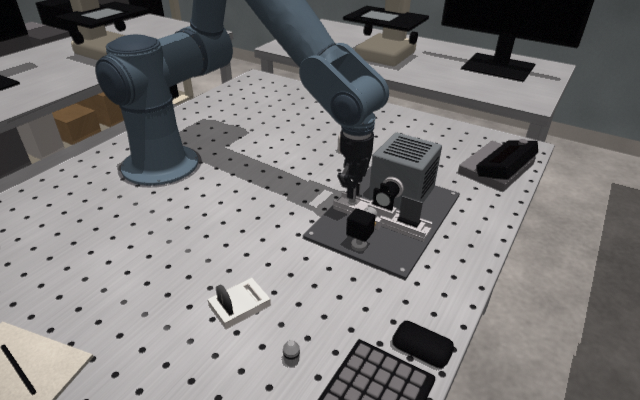

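```bash
python3 -c "
from h import *
print(r.sense()['force'],r.sense()['width']);print(r.sign_off())"
```

```text
[-0.31127914  4.58408868  0.63097925] 14.441028067307847
the job is handed in; nothing more can be done
None
```

The diffuser is seated upright in the slide's slot, and the slide is held in the 0.100 notch with the fingers gripping the knob. I handed the job in at about 21.5 s; the sign-off gave no verdict.

- **Diffuser:** I lifted it out of the storage block by its lug and lowered it into the slot without any noticeable side force. I let go of it with the slide at about 45 mm of travel. The pictures show it upright, fully down and clear of the fingers.
- **Notch:** I gripped the knob with 60 N and pushed the slide in, using steps of about 1 mm over the last stretch.
    - **Click:** The force along the push turned from about -1.7 N (drag) to +2.4 N as the ball drew the slide in, and then fell to zero.
    - **Centring:** At about 0.4 mm past centre the force resisted at -2.1 N, so I backed off by 0.3 mm.
- **Last checks:** The wrist picture shows the ball centred in its notch and the lug level with the lamp tube to within about 2 mm. The force along the push is under 1 N and the finger opening is 14.4 mm.
- **Doubtful readings:**
    - **Side force:** A force of about 4.6 N across the slide remains at the knob, from the grip sitting slightly off centre; it does not push the slide along.
    - **Finger opening:** It reads about 1.5 mm under the knob's 16 mm, and read about 0.6 mm under the 8 mm frame earlier.
    - **Travel:** It was judged from pictures and forces, as there is no direct reading of it.
- **Other things:** In the final overview picture the slit plate and objective look to be where they started. The bottle is hidden behind the arm there, so I couldn't check it at the end. The arm never went near it.

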